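Put the optical posts away in the graded rack

TASK

Put the four loose steel optical posts away in the post rack so that they lie in order of length, each in the bay made for its length: resting level in both V-blocks of that bay, between the fence and the end stop. Let go of each one and leave all four lying still.

Things in the scene. Friction and masses are not known exactly. Their poses are not given: they have to be found in the camera images.
- rack: Post rack, immovable: tapered dark plate 6 mm thick, 186 mm across its bays (50 mm apart), 104 to 190 along. Bays grow from 75 mm at its +y side to 150 mm at -y. Origin on the bench, midway between the middle bays; z up; x along the bays, from the aluminium fence (24 mm high, inner face at x = -88 mm) to the end stops. A microscope head juts out to world x 0.63, y 0.06 to 0.15.
- post_75: Plain stainless optical post lying on the bench, a round bar 12.7 mm in diameter and 75 mm long (75 g) with a shallow groove, cross hole and tapped ends; it rolls if pushed. Origin at its middle, on its axis; its x axis runs along the bar (6.35 mm above what it lies on at the start). Either end may go to either end of the bay.
- post_100: Plain stainless optical post lying on the bench, a round bar 12.7 mm in diameter and 100 mm long (100 g) with a shallow groove, cross hole and tapped ends; it rolls if pushed. Origin at its middle, on its axis; its x axis runs along the bar (6.35 mm above what it lies on at the start). Either end may go to either end of the bay.
- post_125: Plain stainless optical post lying on the bench, a round bar 12.7 mm in diameter and 125 mm long (125 g) with a shallow groove, cross hole and tapped ends; it rolls if pushed. Origin at its middle, on its axis; its x axis runs along the bar (6.35 mm above what it lies on at the start). Either end may go to either end of the bay.
- post_150: Plain stainless optical post lying on the bench, a round bar 12.7 mm in diameter and 150 mm long (150 g) with a shallow groove, cross hole and tapped ends; it rolls if pushed. Origin at its middle, on its axis; its x axis runs along the bar (6.35 mm above what it lies on at the start). Either end may go to either end of the bay.
- bay_75: Shortest bay: two aluminium V-blocks, centres 53 mm apart, each 8 mm thick, 24 mm wide, open between; 90 degree V, 20 mm wide at the lips, centres the post. Origin: where the middle of the seated 75 mm post lies, 21 mm above the bench, 1 mm below the lips; x along the bay, z up. Fence to end stop 89 mm, both about as high as the lips. Only this length rests on both blocks.
- bay_100: Second bay: two aluminium V-blocks, centres 78 mm apart, each 8 mm thick, 24 mm wide, open between; 90 degree V, 20 mm wide at the lips, centres the post. Origin: where the middle of the seated 100 mm post lies, 21 mm above the bench, 1 mm below the lips; x along the bay, z up. Fence to end stop 114 mm, both about as high as the lips. Only this length rests on both blocks.
- bay_125: Third bay: two aluminium V-blocks, centres 103 mm apart, each 8 mm thick, 24 mm wide, open between; 90 degree V, 20 mm wide at the lips, centres the post. Origin: where the middle of the seated 125 mm post lies, 21 mm above the bench, 1 mm below the lips; x along the bay, z up. Fence to end stop 139 mm, both about as high as the lips. Only this length rests on both blocks.
- bay_150: Longest bay: two aluminium V-blocks, centres 128 mm apart, each 8 mm thick, 24 mm wide, open between; 90 degree V, 20 mm wide at the lips, centres the post. Origin: where the middle of the seated 150 mm post lies, 21 mm above the bench, 1 mm below the lips; x along the bay, z up. Fence to end stop 164 mm, both about as high as the lips. Only this length rests on both blocks.

How it is judged (in metres and radians):
At the end, for the whole second after the job is handed in: Each post lies at rest in the bay of its own length, seated in both V-blocks: its middle within 11 mm of the bay's origin along the bay, 4 mm across it and 3 mm in height, its axis within 0.06 rad of the bay's; speed under 0.02 m/s and 0.2 rad/s (x of post_75 in the frame of bay_75 between -0.011 and 0.011 m and y of post_75 in the frame of bay_75 between -0.004 and 0.004 m and z of post_75 in the frame of bay_75 between -0.003 and 0.003 m and angle between the x axis of post_75 and the x axis of bay_75, either way round below 0.06 rad and linear speed of each of post_75, post_100, post_125, post_150 below 0.02 m/s and angular speed of each of post_75, post_100, post_125, post_150 below 0.2 rad/s and x of post_100 in the frame of bay_100 between -0.011 and 0.011 m and y of post_100 in the frame of bay_100 between -0.004 and 0.004 m and z of post_100 in the frame of bay_100 between -0.003 and 0.003 m and angle between the x axis of post_100 and the x axis of bay_100, either way round below 0.06 rad and x of post_125 in the frame of bay_125 between -0.011 and 0.011 m and y of post_125 in the frame of bay_125 between -0.004 and 0.004 m and z of post_125 in the frame of bay_125 between -0.003 and 0.003 m and angle between the x axis of post_125 and the x axis of bay_125, either way round below 0.06 rad and x of post_150 in the frame of bay_150 between -0.011 and 0.011 m and y of post_150 in the frame of bay_150 between -0.004 and 0.004 m and z of post_150 in the frame of bay_150 between -0.003 and 0.003 m and angle between the x axis of post_150 and the x axis of bay_150, either way round below 0.06 rad); the robot touches nothing.
It also fails if it takes over 106 s, if anything falls off the work surface, if the arm or the gripper's body presses on something with over 40 N, if the wrist force passes 120 N, or if a joint passes its speed limit or range.

ROBOT

A 6-joint arm with a two-finger parallel gripper is mounted at the origin on a cart in front of the work surface, level with it; the furniture and walls round the work are solid. World frame = base frame: x ahead of the robot, y to its left, z up, the work surface at z = 0. Lengths are in m, angles in degrees, forces in N, time in s.
With the tool pointing down it reaches from about 0.375 to 0.9 m from the base axis. Payload 3.1 kg.
Tool frame: the origin (TCP) lies at the very end of the fingers, on their centre line; the grasp point (between the pads) lies 19 mm behind it; z points along the fingers, y is the direction in which the jaws open and shut (so a half turn about z gives the same grasp; the last joint's range is limited). The gripper opens to 87 mm and grips with 3 to 60 N. Pads are 19 mm wide; open, the fingers measure 117 mm over their backs; the gripper's body (75 mm by 190 mm) begins 51 mm behind the grasp point.
Start: joints at [64.544, 30.224, 82.088, -0, 67.689, -10.227], TCP at [0.164, 0.603, 0.223] pointing down, gripper open.
Joint ranges: [-176.69, 176.69], [-43.24, 126.21], [12.49, 139.97], [-82, 262], [0, 151.66], [-163.58, 163.58]. Speed limits (degrees/s): [159.86, 159.86, 180, 180, 180, 180].

INTERFACE

Orientations are given as a 3x3 rotation matrix whose columns are the frame's x, y, z axes.
In Python, from station import robot gives the robot as it stands.
- The arm moves only by the tool play_rows, never from a script. Its argument "series" is a list of rows, each a list of 7 numbers: the shift along the tool's x, y, z normalised to -1 to 1, where 1 is 0.025 m, then the turn, a rotation vector about the tool's x, y, z normalised to -1 to 1, where 1 is 0.1 rad, then the opening, from -1 (shut) to 1 (fully open), so that 0 is half open. A call has 1 to 20 rows; each row shifts and turns the pose as measured when the row begins, along the tool's axes as they then stand; what a row does not reach is not made up. A row lasts 1/8 s, in which the tool goes at most 62.5 mm and 10.7 degrees, less where a joint would pass 70% of its speed; a pose out of reach is approached as far as the arm can. A call with a number of a shift or a turn outside -1 to 1 is refused whole. A call with a gripper value outside its range is refused whole. The fingers move at their own pace and stop on an object; the grip force is fixed at half the most. Time passes only in rows, so rows that do not move let the fingers close. It gives the time, the measured TCP pose, the force and the opening at its end, in the units of the state.
- robot.get_obs(): the state, without advancing time (a new reading comes with each control period).
- robot.grab_frame(name): name is "scene" or "side" or "wrist"; returns (picture, depth): 400x640x3 uint8, red, green, blue; 400x640 float32, m along the optical axis (not along the pixel's ray), 0 where there is no reading.
- robot.get_calibration(name): a dict with "mtx" (3x3 intrinsics, pixels), "extrinsics" (4x4, takes a point from world to camera coordinates). Camera axes: x right, y down, z forward; pixel columns grow to the right and rows downward; lengths in m; the calibration is good to about 2 mm. A picture is of the moment at which its call begins: read the wrist's pose just before it. get_calibration takes no time and is no camera call; for the wrist camera it gives the pose at the moment of the call.
- robot.hand_in(): hands the job in, once; it reports no verdict.
Trained networks look in the newest picture that a camera, given by its name, has taken for a name from the list of things; names that differ only in an ending like _2 or _b are one class to them, and where a whole thing is asked for, a point or a joint stands for the part that bears it (a point fixed in the world has none). Each returns a list of dicts, best first, with "conf" (0 to 1); they miss things now and then, are a little off and sometimes report something else, mostly with a low value. They report only what shows in the picture. A call takes as long as a camera call.
- robot.boxes_of(query, camera): "at" ([x, y, z] in m, in world coordinates, good to about 4 mm: the middle of the surface that is visible of it).
- robot.cut_out(query, camera): "mask" (400x640 bool, what is visible of it).
The state is a dict: "clock": time; "joints": joint angles; "qvel": joint speeds; "effort": joint torques, N m; "ee_pos": TCP position; "tcp_rot": TCP orientation; "force": force on the tool from outside, world axes, zero at the start; "moment": the same for the moment, N m; "gripper_width": opening from 0.0 (shut) to 1.0 (fully open).
Only numpy, scipy, OpenCV 4.12 (cv2) and the standard library are available. Lean on these libraries where they do the work, as an engineer would, in place of code of your own. Each camera call takes 0.05 s, during which the arm holds its last target.

## Working session

There is one attempt and no reset: what is moved stays moved. The work goes in short steps, Python scripts to look and compute and a tool call to move; the robot and the scene stay as the last step left them, time stands still between calls to the robot, and variables do not carry over. Pictures are saved under pics/ and viewed, and the job is handed in when it is done.

Besides the shell and the picture viewer there is one more tool, called after "Request:" by a JSON object that holds its "api" and its "payload", one argument or row to a line. play_rows: Moves the arm, as the interface text tells. Its arguments: {"type":"object","properties":{"series":{"type":"array"}},"required":["series"]}

```bash
ls; mkdir -p pics
python3 - <<'E'
from station import robot
import cv2, numpy as np
np.set_printoptions(precision=4,suppress=True)
o=robot.get_obs(); print(o)
for c in ["scene","side","wrist"]:
    im,d=robot.grab_frame(c); cv2.imwrite(f"pics/a_{c}.png",im[:,:,::-1])
    k=robot.get_calibration(c); print(c,k['mtx'],k['extrinsics'])
    np.save(f"/tmp/d_{c}.npy",d)
E
```

```text
pics
{'clock': 0.0, 'joints': array([ 64.543 ,  30.2788,  82.1574,  -0.0001,  67.6884, -10.2249]), 'qvel': array([ 0.0282,  0.0461,  0.0892, -0.0406,  0.0475,  0.0618]), 'effort': array([ -0.0003, -44.0043, -17.659 ,   0.0632,   0.0585,  -0.0002]), 'ee_pos': array([0.1638, 0.6024, 0.2216]), 'tcp_rot': array([[-0.9649,  0.2627, -0.0009],
       [ 0.2627,  0.9649, -0.002 ],
       [ 0.0004, -0.0021, -1.    ]]), 'force': array([ 0.1411,  0.3501, -0.7631]), 'moment': array([ 0.0188,  0.0414, -0.0099]), 'gripper_width': 1.0015701640084294}
scene [[485.2876   0.     323.3507]
 [  0.     485.2876 202.8056]
 [  0.       0.       1.    ]] [[-0.7783 -0.6279 -0.0032  0.3563]
 [-0.2546  0.3203 -0.9125  0.1749]
 [ 0.5739 -0.7094 -0.4092  1.0562]
 [ 0.      0.      0.      1.    ]]
side [[479.5157   0.     330.3845]
 [  0.     479.5157 198.2661]
 [  0.       0.       1.    ]] [[-0.987  -0.1601  0.0143  0.4968]
 [-0.0734  0.3701 -0.9261  0.1088]
 [ 0.1429 -0.9151 -0.377   1.0488]
 [ 0.      0.      0.      1.    ]]
wrist [[315.2205   0.     321.1834]
 [  0.     315.2205 196.7706]
 [  0.       0.       1.    ]] [[ 0.2636  0.9646 -0.0015 -0.6239]
 [ 0.9292 -0.2535  0.2689 -0.0329]
 [ 0.259  -0.0723 -0.9632  0.3902]
 [ 0.      0.      0.      1.    ]]
```

View pics/a_scene.png

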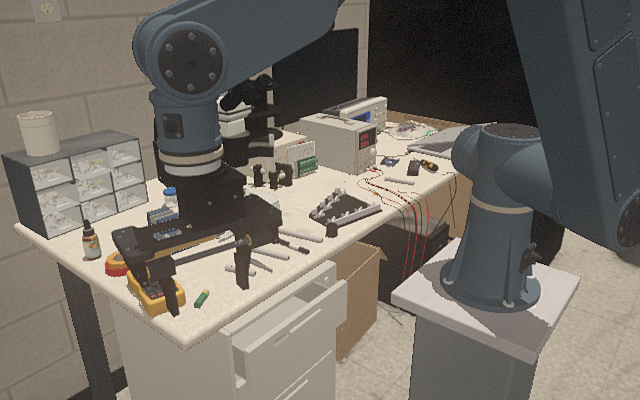

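View pics/a_side.png

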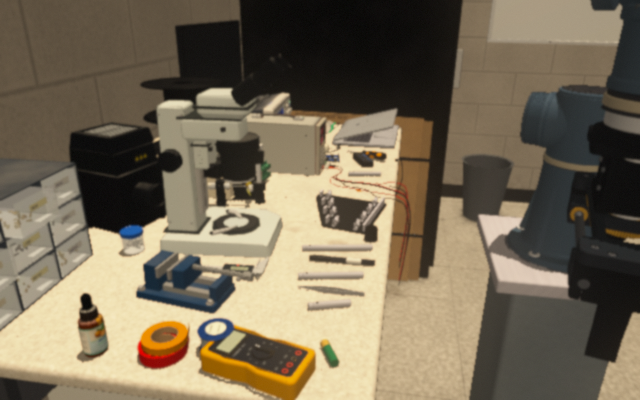

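View pics/a_wrist.png

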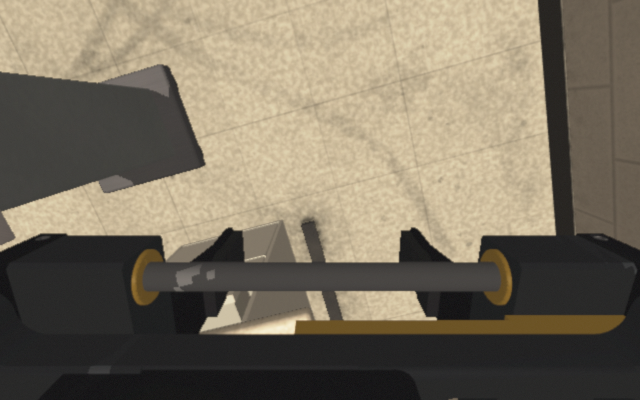

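The side view shows the posts near (338,247), (331,275), (329,305) and probably (365,175). The rack is near (350,212), and tweezers and a dark-handled tool lie between the posts. I'll ask the networks next.

Run:
```python
from station import robot
import cv2, numpy as np
np.set_printoptions(precision=4,suppress=True)
im,d=robot.grab_frame("side")
k=robot.get_calibration("side")
vis=cv2.resize(im[150:330,260:420,::-1],None,fx=3.3,fy=3.3,interpolation=cv2.INTER_CUBIC); cv2.imwrite("pics/b_side.png",vis)
for q in ["rack","post_75","post_100","post_125","post_150","bay_75","bay_150"]:
    r=robot.boxes_of(q,"side")
    for x in r[:6]: 
        P=k['extrinsics']@np.r_[x['at'],1]; uv=(k['mtx']@P[:3]); print(q,round(x['conf'],2),np.array(x['at']),uv[:2]/uv[2])
print(robot.get_obs()['clock'])
```

```text
rack 0.65 [ 0.4737 -0.0855  0.0072] [347.6934 212.6316]
post_75 0.97 [0.4734 0.1056 0.0132] [336.444  245.9381]
post_75 0.79 [0.4665 0.2138 0.0122] [331.591 272.856]
post_75 0.63 [0.4516 0.3126 0.0124] [331.0834 303.0961]
post_75 0.48 [ 0.457  -0.386   0.0038] [365.5677 175.004 ]
post_100 0.97 [0.4734 0.1056 0.0132] [336.444  245.9381]
post_100 0.79 [0.4665 0.2138 0.0122] [331.591 272.856]
post_100 0.63 [0.4516 0.3126 0.0124] [331.0834 303.0961]
post_100 0.48 [ 0.457  -0.386   0.0038] [365.5677 175.004 ]
post_125 0.97 [0.4734 0.1056 0.0132] [336.444  245.9381]
post_125 0.79 [0.4665 0.2138 0.0122] [331.591 272.856]
post_125 0.63 [0.4516 0.3126 0.0124] [331.0834 303.0961]
post_125 0.48 [ 0.457  -0.386   0.0038] [365.5677 175.004 ]
post_150 0.97 [0.4734 0.1056 0.0132] [336.444  245.9381]
post_150 0.79 [0.4665 0.2138 0.0122] [331.591 272.856]
post_150 0.63 [0.4516 0.3126 0.0124] [331.0834 303.0961]
post_150 0.48 [ 0.457  -0.386   0.0038] [365.5677 175.004 ]
bay_75 0.71 [ 0.4886 -0.0139  0.0162] [337.625  220.7571]
bay_75 0.63 [ 0.5058 -0.0624  0.0108] [333.5291 214.0178]
bay_75 0.51 [ 0.5182 -0.1183  0.0124] [332.1168 204.3228]
bay_150 0.71 [ 0.4886 -0.0139  0.0162] [337.625  220.7571]
bay_150 0.63 [ 0.5058 -0.0624  0.0108] [333.5291 214.0178]
bay_150 0.51 [ 0.5182 -0.1183  0.0124] [332.1168 204.3228]
0.55
```

View pics/b_side.png

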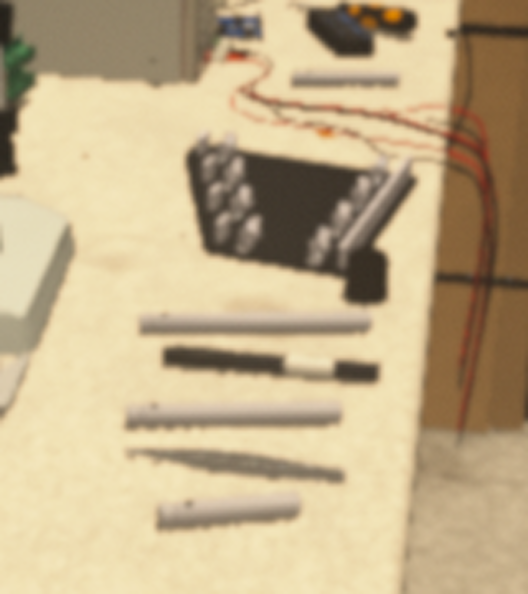

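```bash
cat > h.py <<'E'
from station import robot
import cv2, numpy as np
from scipy.spatial.transform import Rotation as Rn
np.set_printoptions(precision=4,suppress=True)
def camT(c):
    k=robot.get_calibration(c); E=k['extrinsics']; return k['mtx'],E[:3,:3],E[:3,3]
def proj(c,P):
    K,R,t=camT(c); p=(np.atleast_2d(P)@R.T+t)@K.T; return p[:,:2]/p[:,2:]
def ray_z(c,uv,z):
    K,R,t=camT(c); uv=np.atleast_2d(uv); C=-R.T@t
    d=np.c_[uv,np.ones(len(uv))]@np.linalg.inv(K).T@R
    return C+d*((z-C[2])/d[:,2])[:,None]
def deproj(c,d):
    K,R,t=camT(c); v,u=np.mgrid[0:d.shape[0],0:d.shape[1]]
    P=np.stack([u*d,v*d,d],-1)@np.linalg.inv(np.array(K)).T if 0 else np.stack([(u-K[0,2])/K[0,0]*d,(v-K[1,2])/K[1,1]*d,d],-1)
    return (P-t)@R
def rd(yaw):  # tool down; yaw = angle of tool x axis in world
    c,s=np.cos(yaw),np.sin(yaw); return np.array([[c,s,0],[s,-c,0],[0,0,-1.]])
def to(p,yaw):
    o=robot.get_obs(); R=o['tcp_rot']; d=R.T@(np.array(p)-o['ee_pos'])/.025
    rv=Rn.from_matrix(R.T@rd(yaw)).as_rotvec()/.1
    print('now',o['ee_pos'],'yaw',np.degrees(np.arctan2(R[1,0],R[0,0])),'t',o['clock'],'w',o['gripper_width'],'f',o['force'])
    print('shift units (tool now)',d,'turn units',rv)
    # interpolated rows
    n=int(np.ceil(max(np.linalg.norm(d)/1.0,np.abs(rv).max()/1.0)))
    print('n',n,'per-row turn',rv/max(n,1))
    for i in range(n):
        Ri=R@Rn.from_rotvec(rv*.1*i/n).as_matrix()
        s=Ri.T@(np.array(p)-o['ee_pos'])/.025/n
        if n<=6 or i%3==0: print(i,s.round(2))
E
python3 - <<'E'
from h import *
K,R,t=camT('wrist'); C=-R.T@t; o=robot.get_obs()
print('cam',C,'in tool',o['tcp_rot'].T@(C-o['ee_pos']))
to([0.50,0.10,0.30],np.pi)
E
```

```text
cam [0.094  0.622  0.3845] in tool [ 0.0726 -0.0001 -0.1619]
now [0.1641 0.603  0.2225] yaw 164.77100509710965 t 0.55 w 1.0003438811672112 f [-0.2221 -0.0414 -0.3343]
shift units (tool now) [-18.2479 -15.8852  -3.0982] turn units [-0.0004 -0.0002 -2.658 ]
n 25 per-row turn [-0.     -0.     -0.1063]
0 [-0.73 -0.64 -0.12]
3 [-0.71 -0.66 -0.12]
6 [-0.69 -0.68 -0.12]
9 [-0.67 -0.7  -0.12]
12 [-0.64 -0.72 -0.12]
15 [-0.62 -0.74 -0.12]
18 [-0.6  -0.76 -0.12]
21 [-0.57 -0.78 -0.12]
24 [-0.55 -0.8  -0.12]
```

Request:
{"api": "play_rows", "payload": {
  "series": [
    [-0.73,-0.64,-0.2,0,0,-0.13,0],
    [-0.73,-0.65,-0.2,0,0,-0.13,0],
    [-0.72,-0.66,-0.2,0,0,-0.13,0],
    [-0.72,-0.66,-0.2,0,0,-0.13,0],
    [-0.71,-0.67,-0.2,0,0,-0.13,0],
    [-0.7,-0.67,-0.2,0,0,-0.13,0],
    [-0.7,-0.68,-0.2,0,0,-0.13,0],
    [-0.69,-0.69,-0.2,0,0,-0.13,0],
    [-0.68,-0.7,-0.2,0,0,-0.13,0],
    [-0.67,-0.7,-0.2,0,0,-0.13,0],
    [-0.66,-0.71,-0.2,0,0,-0.13,0],
    [-0.65,-0.72,-0.2,0,0,-0.13,0],
    [-0.64,-0.72,-0.2,0,0,-0.13,0],
    [-0.63,-0.73,-0.1,0,0,-0.13,0],
    [-0.62,-0.74,-0.1,0,0,-0.13,0],
    [-0.61,-0.75,-0.1,0,0,-0.13,0],
    [-0.6,-0.76,-0.1,0,0,-0.13,0],
    [-0.6,-0.77,-0.1,0,0,-0.13,0],
    [-0.6,-0.78,-0.1,0,0,-0.13,0],
    [-0.6,-0.78,-0.1,0,0,-0.13,0]
  ]
}}

```text
clock: 3.05
ee_pos: [0.4529, 0.1946, 0.3105]
tcp_rot: [[-1.0, -0.007, 0.007], [-0.007, 1.0, 0.005], [-0.007, 0.005, -1.0]]
force: [0.1, -0.4, 0.2]
gripper_width: 0.496
```

Run:
```python
from h import *
to([0.50,0.06,0.32],np.pi)
im,d=robot.grab_frame("wrist"); cv2.imwrite("pics/c_w.png",im[:,:,::-1])
```

```text
now [0.4529 0.1946 0.3105] yaw -179.61962875714102 t 3.05 w 0.49611485798446064 f [ 0.1453 -0.3947  0.1793]
shift units (tool now) [-1.8508 -5.3951 -0.3905] turn units [0.0474 0.0721 0.0666]
n 6 per-row turn [0.0079 0.012  0.0111]
0 [-0.31 -0.9  -0.07]
1 [-0.31 -0.9  -0.06]
2 [-0.31 -0.9  -0.06]
3 [-0.31 -0.9  -0.06]
4 [-0.31 -0.9  -0.06]
5 [-0.31 -0.9  -0.06]
```

View pics/c_w.png

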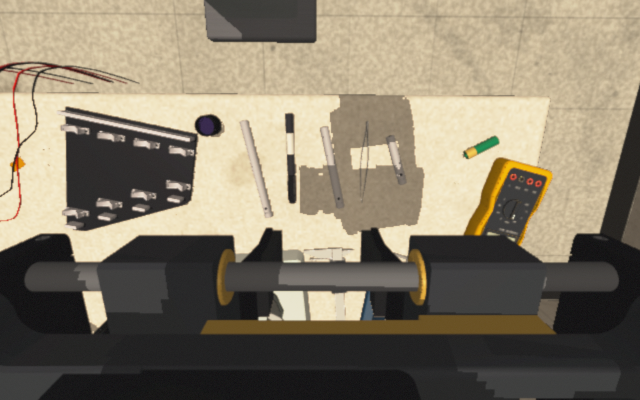

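The wrist view shows the rack at left, with its fence along (65,112)-(195,138) and the 75 bay at right. Three posts lie at (255,170), (332,167) and (397,160), and a dark cap sits at (208,125). Next I'll measure the poses.

```bash
cat >> h.py <<'E'
def posts(c,img=None):
    out=[]
    for r in robot.cut_out("post_75",c)[:6]:
        m=r['mask'].astype(np.uint8); 
        if m.sum()<30: continue
        ys,xs=np.nonzero(m); P=ray_z(c,np.c_[xs,ys].astype(float),0.0064)[:,:2]
        (cx,cy),(w,h),a=cv2.minAreaRect((P*1000).astype(np.float32))
        vx,vy,x0,y0=cv2.fitLine((P*1000).astype(np.float32),cv2.DIST_HUBER,0,.01,.01).ravel()
        if vx<0: vx,vy=-vx,-vy
        out.append((r['conf'],m.sum(),cx,cy,max(w,h),min(w,h),np.degrees(np.arctan2(vy,vx))))
        print('conf %.2f n %d ctr %.1f %.1f len %.1f wid %.1f ang %.2f uv'%out[-1],xs.mean().round(),ys.mean().round())
    return out
E
python3 - <<'E'
from h import *
im,d=robot.grab_frame("wrist"); np.save('/tmp/dw.npy',d); P=deproj('wrist',d)
print(P[150,220],P[150,470], 'bench z')
posts('wrist')
for q in ['rack','bay_75']:
    for r in robot.boxes_of(q,'wrist'): print(q,r['conf'],np.array(r['at']),proj('wrist',r['at']))
im,d=robot.grab_frame("side"); posts('side')
vis=cv2.resize(im[0:1,0:1],None,fx=1,fy=1)
E
python3 - <<'E'
import cv2
im=cv2.imread('pics/c_w.png'); cv2.imwrite('pics/c_w2.png',cv2.resize(im[95:240,55:215],None,fx=4,fy=4,interpolation=cv2.INTER_CUBIC))
E
```

```text
[ 0.4443  0.0435 -0.0008] [0.4416 0.4112 0.0136] bench z
conf 0.83 n 485 ctr 452.2 310.1 len 78.9 wid 15.0 ang 19.32 uv 398.0 157.0
conf 0.74 n 760 ctr 465.1 215.1 len 126.2 wid 14.4 ang 12.34 uv 334.0 164.0
conf 0.67 n 827 ctr 468.2 101.9 len 149.6 wid 14.0 ang 11.63 uv 258.0 166.0
rack 0.63 [ 0.4718 -0.1046  0.0052] [[120.1342 170.3826]]
bay_75 0.74 [ 0.53   -0.1674  0.0172] [[ 79.9113 209.826 ]]
bay_75 0.6 [ 0.5078 -0.0719  0.0132] [[142.5657 195.1759]]
bay_75 0.6 [ 0.5166 -0.1146  0.0179] [[113.152  201.5833]]
bay_75 0.57 [ 0.4884 -0.0145  0.019 ] [[177.585  183.6844]]
bay_75 0.32 [0.4541 0.3038 0.0102] [[393.6878 160.4487]]
conf 0.71 n 330 ctr 455.5 307.0 len 75.4 wid 23.9 ang 19.58 uv 329.0 304.0
conf 0.67 n 78 ctr 463.8 -391.4 len 78.0 wid 27.9 ang 13.06 uv 364.0 174.0
conf 0.56 n 443 ctr 468.2 214.0 len 125.5 wid 25.4 ang 10.73 uv 330.0 275.0
```

View pics/c_w2.png

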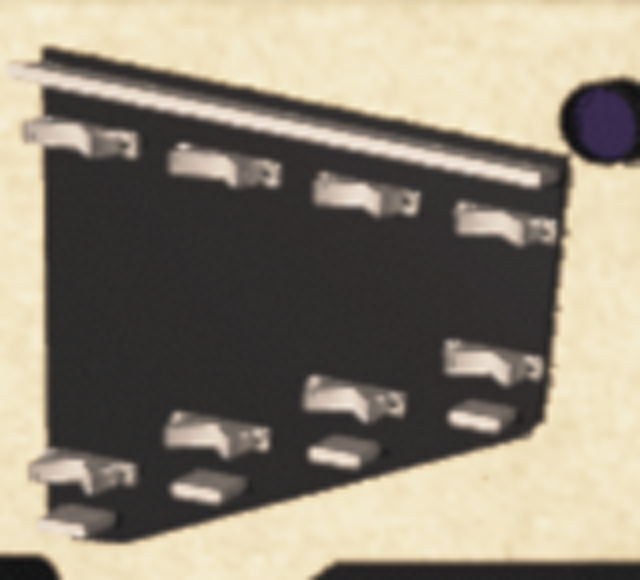

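Request:
{"api": "play_rows", "payload": {
  "series": [
    [-0.21,-0.97,0.19,0,0.01,0,0],
    [-0.21,-0.97,0.19,0,0.01,0,0],
    [-0.21,-0.97,0.19,0,0.01,0,0],
    [-0.21,-0.97,0.19,0,0.01,0,0],
    [-0.21,-0.97,0.19,0,0.01,0,0],
    [-0.21,-0.97,0.19,0,0.01,0,0],
    [-0.21,-0.97,0.19,0,0.01,0,0],
    [-0.21,-0.97,0.19,0,0,0,0],
    [-0.21,-0.97,0.19,0,0,0,0],
    [-0.21,-0.97,0.19,0,0,0,0],
    [-0.21,-0.97,0.19,0,0,0,0],
    [-0.21,-0.97,0.19,0,0,0,0],
    [-0.21,-0.97,0.19,0,0,0,0],
    [0,0,0,0,0,0,0]
  ]
}}

```text
clock: 5.15
ee_pos: [0.5232, -0.1137, 0.2441]
tcp_rot: [[-1.0, -0.027, -0.003], [-0.027, 1.0, 0.009], [0.002, 0.009, -1.0]]
force: [-0.8, 0.0, -0.6]
gripper_width: 0.499
```

Run:
```python
from h import *
o=robot.get_obs(); print(o['ee_pos'],o['tcp_rot'],o['qvel'])
im,d=robot.grab_frame("wrist"); cv2.imwrite("pics/d_w.png",im[:,:,::-1]); P=deproj('wrist',d)
K,R,t=camT('wrist'); np.savez('/tmp/rackview.npz',im=im,d=d,P=P,K=K,R=R,t=t)
posts('wrist')
# rectified top view at z=0.022 plane, 1px = 0.5mm ; x 0.36..0.58 (down), y -0.22..0.05 (right)
s=0.0004
H,W=int(.22/s),int(.28/s)
g=np.mgrid[0:H,0:W]; X=0.37+g[0]*s; Y=-0.225+g[1]*s
for z in (0.022,):
    pr=proj('wrist',np.c_[X.ravel(),Y.ravel(),np.full(X.size,z)]).astype(np.float32).reshape(H,W,2)
    rec=cv2.remap(im,pr,None,cv2.INTER_CUBIC); cv2.imwrite("pics/d_rect.png",rec[:,:,::-1])
m=(P[...,0]>.37)&(P[...,0]<.59)&(P[...,1]>-.225)&(P[...,1]<.055)&(d>0)
hm=np.zeros((H,W),np.float32)
print(np.percentile(P[m][:,2],[5,25,50,75,95,99]))
Q=P[m]; Q=Q[(Q[:,2]>0.013)&(Q[:,2]<.04)]; print(len(Q)); np.save('/tmp/Q.npy',Q)
```

```text
[ 0.5232 -0.1137  0.2441] [[-0.9996 -0.0269 -0.0027]
 [-0.027   0.9996  0.0092]
 [ 0.0024  0.0093 -1.    ]] [ 1.757  -0.9189  1.3638  1.2098  1.1042  0.0205]
conf 0.62 n 1404 ctr 467.9 215.2 len 128.5 wid 19.3 ang 13.07 uv 581.0 128.0
conf 0.59 n 1050 ctr 458.5 -391.2 len 100.7 wid 15.2 ang 12.31 uv 91.0 108.0
conf 0.56 n 1394 ctr 471.6 100.2 len 150.8 wid 15.9 ang 11.78 uv 490.0 128.0
[-0.0005  0.0068  0.3329  0.3508  0.3591  0.3624]
2973
```

View pics/d_w.png

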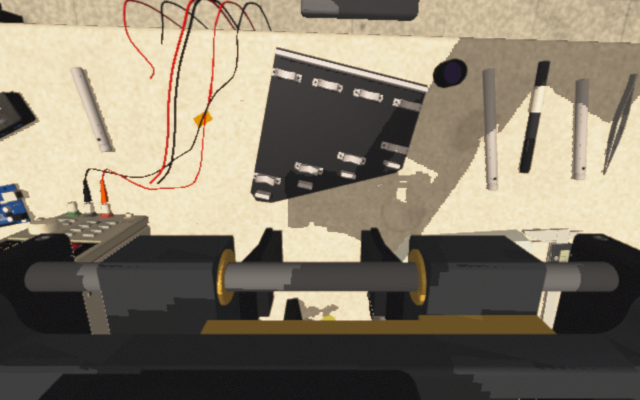

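View pics/d_rect.png

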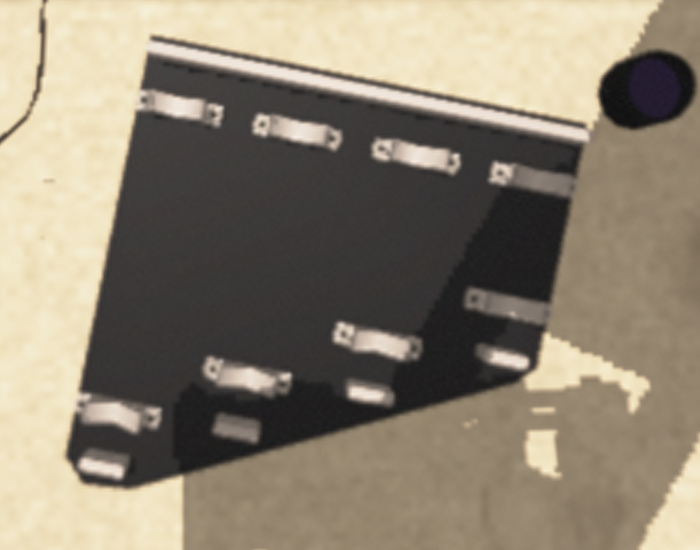

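Run:
```python
from h import *
px=np.array([[181,105],[298,131],[416,155],[536,181],[118,411],[248,376],[378,341],[508,306]],float)
Wd=np.c_[0.37+px[:,1]*.0004,-.225+px[:,0]*.0004]
M=np.array([[-70,-75],[-70,-25],[-70,25],[-70,75],[58,-75],[33,-25],[8,25],[-17,75]])/1000
mc,wc=M.mean(0),Wd.mean(0); U,S,Vt=np.linalg.svd((M-mc).T@(Wd-wc)); R=(U@np.diag([1,np.linalg.det(U@Vt)])@Vt).T
t=wc-R@mc; print('yaw',np.degrees(np.arctan2(R[1,0],R[0,0])),'t',t,'res mm',((M@R.T+t-Wd)*1000).round(1).tolist(), 'scale',S.sum()/((M-mc)**2).sum())
for n,x,y in((75,-43.5,75),(100,-31,25),(125,-18.5,-25),(150,-6,-75)): print(n,R@np.array([x,y])/1000+t)
np.savez('rack.npz',R=R,t=t)
to([0.47,0.101,0.12],np.pi+np.radians(11.7))
```

```text
yaw -11.731757986552829 t [ 0.4945 -0.0959] res mm [[-1.3, -2.5], [-1.5, -0.3], [-0.9, 1.4], [-1.2, 2.4], [1.7, -3.3], [1.4, -1.3], [1.0, 0.8], [0.7, 2.8]] scale 0.9680191322157038
75 [ 0.4672 -0.0136]
100 [ 0.4693 -0.0651]
125 [ 0.4713 -0.1166]
150 [ 0.4734 -0.1681]
now [ 0.5225 -0.1122  0.2444] yaw -178.36896629735975 t 5.25 w 0.4980449733825322 f [-0.1886  0.5821  0.5902]
shift units (tool now) [1.842  8.5328 5.0685] turn units [ 0.1028 -0.0203 -1.7575]
n 11 per-row turn [ 0.0093 -0.0018 -0.1598]
0 [0.17 0.78 0.46]
3 [0.13 0.78 0.46]
6 [0.09 0.79 0.46]
9 [0.06 0.8  0.45]
```

Run:
```python
from h import *
z=np.load('/tmp/rackview.npz'); im,d,P=z['im'],z['d'],z['P']
a=cv2.resize(im[40:210,245:440,::-1],None,fx=4,fy=3.5,interpolation=cv2.INTER_NEAREST); cv2.imwrite('pics/e1.png',a)
Z=np.clip(P[40:210,245:440,2]/0.03,0,1); Z[d[40:210,245:440]==0]=0
cv2.imwrite('pics/e2.png',cv2.applyColorMap(cv2.resize((Z*255).astype(np.uint8),None,fx=4,fy=3.5,interpolation=cv2.INTER_NEAREST),cv2.COLORMAP_JET))
print((P[60:90:2,270:300:2,2]*1000).round().astype(int))
```

```text
[[-1  1  6  6  5  5  6  6  5  6  5  6  5  9 14]
 [ 0 -1  4  8  7  5  6  5  5  6  6  6  6  5  6]
 [ 0  2  6  6  5  6  5  6  7  5  5  6  8  6  7]
 [ 0  0  5  6  5  6  7  6  7  5  5  6  5  4  5]
 [ 0  1 10 23 21  6  7  7  5  6  6  5  6  5  4]
 [ 0  8 11 22 20 20 17 15  5  7  5  6  5  6  4]
 [ 1 10 10 23 20 18 15 14 12 12 18 18 22  7  5]
 [ 1  8 10 20 20 18 16 14 12 15 16 19 20 20  9]
 [ 0  6  6  6  9 17 16 14 13 14 18 20 22 15  8]
 [ 0  5  6  6  7  5  6  6  8 17 17 21 23  9 10]
 [ 0  4  6  8  5  5  7  7  6  6  5  6  8  9  9]
 [ 5  5  6  6  5  5  5  7  6  5  7  5  6  5  6]
 [ 5  6  5  7  6  6  7  6  6  6  5  7  5  5  6]
 [ 5  5  6  6  6  6  6  6  6  4  5  6  6  6  6]
 [ 6  7  6  6  5  6  5  4  6  7  5  6  7  5  6]]
```

View pics/e1.png

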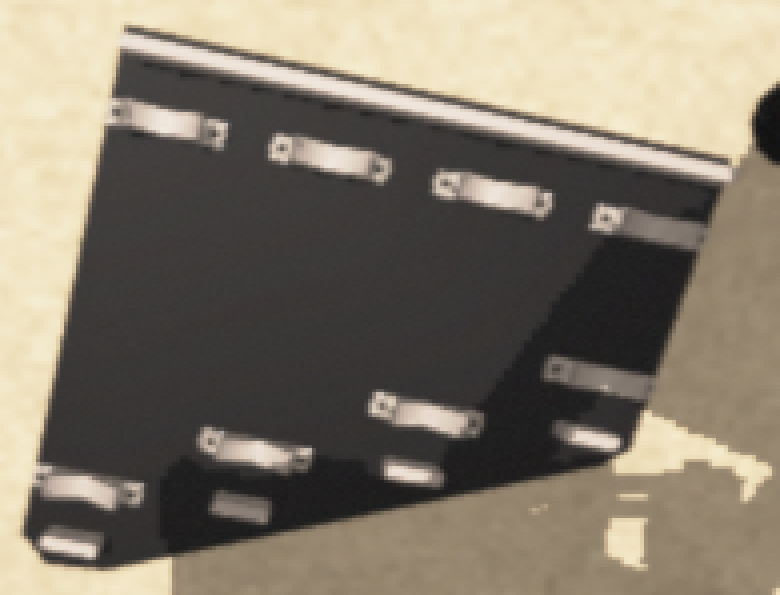

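View pics/e2.png

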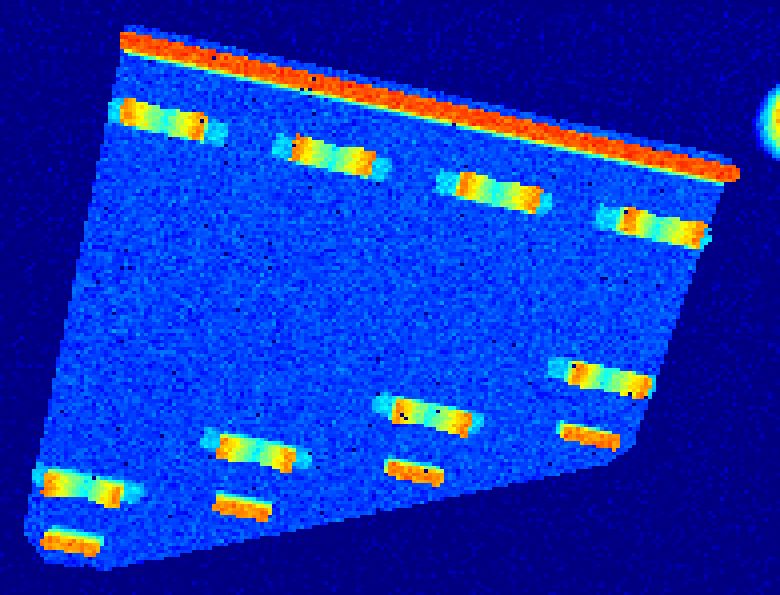

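```bash
cat > rackfit.py <<'E'
from h import *
def rackfit(P,d):
    m=((P[...,2]>.0112)&(P[...,2]<.03)&(P[...,0]>.37)&(P[...,0]<.58)&(P[...,1]>-.24)&(P[...,1]<.06)&(d>0)).astype(np.uint8)
    n,lab,st,ce=cv2.connectedComponentsWithStats(m,connectivity=8)
    C=[]
    for i in range(1,n):
        if st[i,4]<60: continue
        q=P[lab==i]; (cx,cy),(w,h),a=cv2.minAreaRect((q[:,:2]*1000).astype(np.float32)); mz=q[:,2].mean()
        C.append((cx,cy,max(w,h),min(w,h),mz*1000,st[i,4])); print(np.round(C[-1],1))
    return C
E
python3 - <<'E'
from rackfit import *
z=np.load('/tmp/rackview.npz'); C=np.array(rackfit(z['P'],z['d']))
# blocks: length 20-29
B=C[(C[:,2]>20)&(C[:,2]<31)&(C[:,4]<20)][:,:2]/1000
M=np.array([[-70,-75],[-70,-25],[-70,25],[-70,75],[58,-75],[33,-25],[8,25],[-17,75]])/1000
r=np.load('rack.npz'); R,t=r['R'],r['t']
for it in range(3):
    pred=M@R.T+t; D=np.linalg.norm(pred[:,None]-B[None],axis=2); j=D.argmin(1); W=B[j]
    mc,wc=M.mean(0),W.mean(0); U,S,Vt=np.linalg.svd((M-mc).T@(W-wc)); R=(U@np.diag([1,np.linalg.det(U@Vt)])@Vt).T; t=wc-R@mc
print('yaw',np.degrees(np.arctan2(R[1,0],R[0,0])),t,((M@R.T+t-W)*1000).round(1).tolist(),S.sum()/((M-mc)**2).sum())
for n,x,y in((75,-43.5,75),(100,-31,25),(125,-18.5,-25),(150,-6,-75)): print(n,R@np.array([x,y])/1000+t)
np.savez('rack.npz',R=R,t=t)
E
```

```text
[406.7 -77.4 181.6   5.4  22.4 951. ]
[405.3  35.3  28.3  28.2  20.2 646. ]
[ 411.4 -156.2   26.7    7.9   17.6  166. ]
[ 421.6 -106.    23.6    8.1   17.8  155. ]
[431.6 -57.5  25.2   8.   17.5 163. ]
[441.7  -8.2  24.2   8.   17.8 163. ]
[493.5 -18.8  24.4   8.1  17.5 143. ]
[508.1 -71.7  25.9   8.   17.3 142. ]
[513.5 -23.1  17.7   5.1  20.9  75. ]
[ 522.3 -126.5   23.7    8.2   17.4  135. ]
[527.9 -76.9  17.8   5.3  20.5  76. ]
[ 536.7 -180.5   23.9    8.1   17.2  145. ]
[ 542.2 -130.6   17.7    4.9   20.3   79. ]
[ 556.6 -184.5   17.7    5.2   19.6   87. ]
yaw -11.446379305657903 [ 0.4951 -0.0956] [[0.2, 1.0], [-0.0, -0.2], [-0.1, 0.3], [-0.3, -0.0], [0.4, -0.1], [0.2, -0.1], [-0.2, -1.0], [-0.2, 0.1]] 1.0004384968189404
75 [ 0.4674 -0.0134]
100 [ 0.4697 -0.0649]
125 [ 0.472  -0.1164]
150 [ 0.4743 -0.1679]
```

Request:
{"api": "play_rows", "payload": {
  "series": [
    [0.16,0.78,0.46,0.01,0,-0.16,0],
    [0.15,0.78,0.46,0.01,0,-0.16,0],
    [0.14,0.78,0.46,0.01,0,-0.16,0],
    [0.13,0.78,0.46,0.01,0,-0.16,0],
    [0.12,0.78,0.46,0.01,0,-0.16,0],
    [0.11,0.78,0.46,0.01,0,-0.16,0],
    [0.1,0.78,0.46,0.01,0,-0.16,0],
    [0.08,0.79,0.46,0.01,0,-0.16,0],
    [0.07,0.79,0.46,0.01,0,-0.16,0],
    [0.06,0.8,0.46,0.01,0,-0.16,0],
    [0.05,0.8,0.46,0.01,0,-0.16,0],
    [0,0,0,0,0,0,0],
    [0,0,0,0,0,0,0]
  ]
}}

```text
clock: 6.88
ee_pos: [0.4449, 0.1318, 0.1138]
tcp_rot: [[-0.972, -0.234, -0.016], [-0.235, 0.972, 0.007], [0.014, 0.01, -1.0]]
force: [0.9, -0.8, 0.3]
gripper_width: 0.504
```

```bash
cat >> h.py <<'E'
def look(name,c='wrist'):
    o=robot.get_obs(); print('qv',np.abs(o['qvel']).max())
    im,d=robot.grab_frame(c); cv2.imwrite(f"pics/{name}.png",im[:,:,::-1]); return im,d
E
python3 - <<'E'
from h import *
look('f1'); posts('wrist')
to([0.47,0.101,0.002],np.pi+np.radians(11.7))
E
```

```text
qv 1.2078637167582063
conf 0.95 n 395 ctr 431.5 298.4 len 25.2 wid 14.7 ang 22.24 uv 502.0 222.0
conf 0.79 n 1333 ctr 448.2 206.9 len 86.5 wid 14.7 ang 13.68 uv 402.0 214.0
conf 0.71 n 1460 ctr 449.2 92.3 len 102.3 wid 12.8 ang 12.65 uv 277.0 180.0
now [0.4453 0.1312 0.1139] yaw -166.50624675054863 t 6.975 w 0.5021538007765147 f [-0.7417  0.4849 -0.061 ]
shift units (tool now) [-0.7431 -1.4492  4.4498] turn units [ 0.0996 -0.1421  0.3123]
n 5 per-row turn [ 0.0199 -0.0284  0.0625]
0 [-0.15 -0.29  0.89]
1 [-0.15 -0.29  0.89]
2 [-0.15 -0.28  0.89]
3 [-0.15 -0.28  0.89]
4 [-0.15 -0.28  0.89]
```

View pics/f1.png

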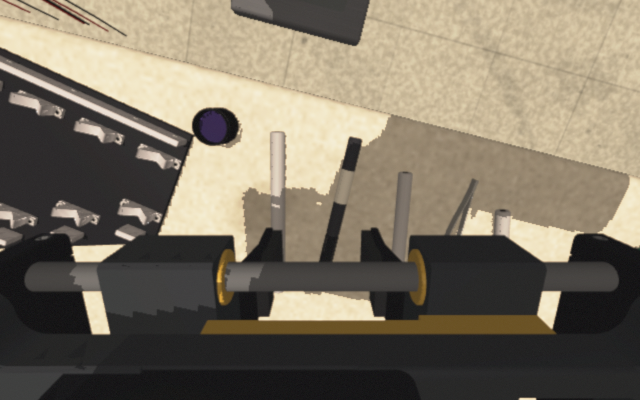

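Request:
{"api": "play_rows", "payload": {
  "series": [
    [-0.11,-0.25,0.49,0.02,-0.02,0.04,-0.1],
    [-0.11,-0.25,0.49,0.02,-0.02,0.04,-0.1],
    [-0.11,-0.25,0.49,0.02,-0.02,0.04,-0.1],
    [-0.11,-0.25,0.49,0.02,-0.02,0.04,-0.1],
    [-0.11,-0.25,0.4,0.02,-0.02,0.04,-0.1],
    [-0.05,-0.1,0.2,0,0,0,-0.1],
    [0,0,0.1,0,0,0,-0.1],
    [0,0,0,0,0,0,-0.1]
  ]
}}

```text
clock: 7.98
ee_pos: [0.4698, 0.0976, 0.042]
tcp_rot: [[-0.978, -0.208, -0.002], [-0.208, 0.978, -0.001], [0.002, -0.001, -1.0]]
force: [0.5, -0.7, 0.3]
gripper_width: 0.45
```

Run:
```python
from h import *
look('f2'); posts('wrist')
to([0.4705,0.0985,0.002],np.pi+np.radians(12))
```

```text
qv 0.1915058759422922
conf 0.94 n 3664 ctr 471.6 98.4 len 148.6 wid 14.0 ang 12.12 uv 323.0 202.0
conf 0.92 n 1568 ctr 431.1 204.1 len 48.9 wid 14.9 ang 11.68 uv 494.0 197.0
conf 0.73 n 800 ctr 432.1 298.4 len 29.8 wid 15.6 ang 41.06 uv 628.0 226.0
now [0.47   0.0977 0.0423] yaw -167.9643078830211 t 8.075 w 0.4500038632093803 f [-0.6318  0.2644  1.4462]
shift units (tool now) [-0.0294  0.0301  1.6135] turn units [-0.011  -0.0184  0.0062]
n 2 per-row turn [-0.0055 -0.0092  0.0031]
0 [-0.01  0.02  0.81]
1 [-0.01  0.01  0.81]
```

View pics/f2.png

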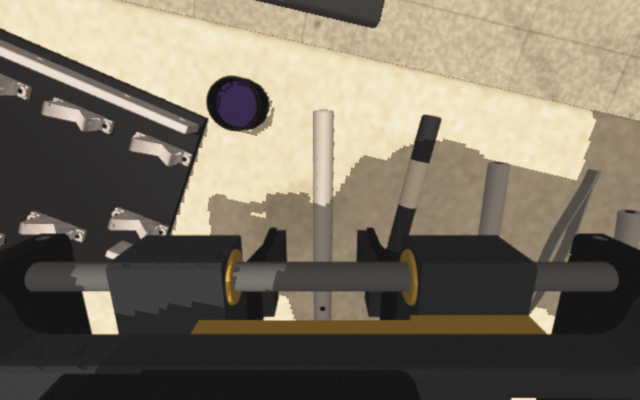

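Request:
{"api": "play_rows", "payload": {
  "series": [
    [0,0.01,0.6,0,-0.01,0,-0.1],
    [0,0.01,0.5,0,-0.01,0,-0.1],
    [0,0,0.3,0,0,0,-0.1],
    [0,0,0.15,0,0,0,-0.1],
    [0,0,0,0,0,0,-0.1]
  ]
}}

```text
clock: 8.7
ee_pos: [0.4709, 0.0987, 0.0034]
tcp_rot: [[-0.978, -0.21, 0.004], [-0.21, 0.978, -0.001], [-0.004, -0.002, -1.0]]
force: [0.1, -0.3, 0.4]
gripper_width: 0.452
```

Request:
{"api": "play_rows", "payload": {
  "series": [
    [0,0,0,0,0,0,-1],
    [0,0,0,0,0,0,-1],
    [0,0,0,0,0,0,-1],
    [0,0,0,0,0,0,-1],
    [0,0,0,0,0,0,-1],
    [0,0,-0.3,0,0,0,-1],
    [0,0,-0.6,0,0,0,-1],
    [0,0,-0.8,0,0,0,-1],
    [0,0,-0.3,0,0,0,-1],
    [0,0,0,0,0,0,-1]
  ]
}}

```text
clock: 9.95
ee_pos: [0.471, 0.0988, 0.0578]
tcp_rot: [[-0.978, -0.21, 0.006], [-0.21, 0.978, -0.001], [-0.006, -0.002, -1.0]]
force: [0.5, 0.1, -2.2]
gripper_width: 0.133
```

Run:
```python
from h import *
look('f3'); print(robot.get_obs()['tcp_rot'])
to([0.4743,-0.1679,0.075],np.pi+np.radians(-11.45))
```

```text
qv 0.33318840730477806
[[-0.9777 -0.2097  0.0054]
 [-0.2098  0.9778 -0.0011]
 [-0.0051 -0.0022 -1.    ]]
now [0.4709 0.0988 0.0575] yaw -167.89211750344464 t 10.0 w 0.1374899990563793 f [ 0.6631 -0.1473 -0.9406]
shift units (tool now) [  2.0998 -10.4615  -0.6871] turn units [-0.0114  0.0547  4.1116]
n 11 per-row turn [-0.001   0.005   0.3738]
0 [ 0.19 -0.95 -0.06]
3 [ 0.08 -0.97 -0.06]
6 [-0.03 -0.97 -0.06]
9 [-0.13 -0.96 -0.06]
```

View pics/f3.png

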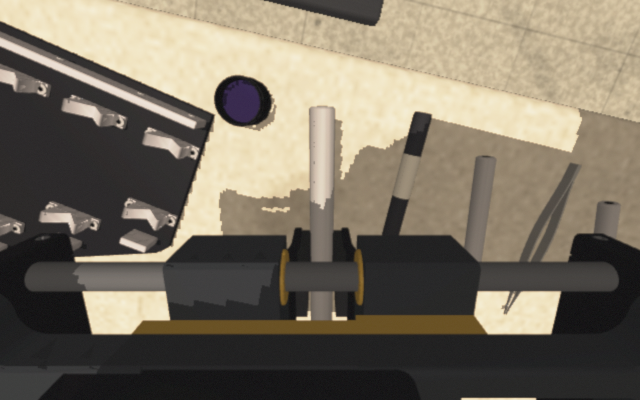

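Request:
{"api": "play_rows", "payload": {
  "series": [
    [0.1,-0.5,-0.2,0,0,0.2,-1],
    [0.15,-0.84,-0.2,0,0,0.35,-1],
    [0.12,-0.84,-0.2,0,0,0.35,-1],
    [0.1,-0.85,-0.2,0,0,0.35,-1],
    [0.07,-0.85,-0.1,0,0,0.35,-1],
    [0.04,-0.85,0,0,0,0.35,-1],
    [0.01,-0.86,0,0,0,0.35,-1],
    [-0.02,-0.86,0,0,0,0.35,-1],
    [-0.05,-0.85,0,0,0,0.35,-1],
    [-0.08,-0.85,0,0,0,0.35,-1],
    [-0.11,-0.84,0,0,0,0.35,-1],
    [-0.12,-0.7,0,0,0,0.3,-1],
    [-0.08,-0.4,0,0,0,0.15,-1],
    [-0.03,-0.15,0,0,0,0.05,-1],
    [0,0,0,0,0,0,-1]
  ]
}}

```text
clock: 11.88
ee_pos: [0.4639, -0.1752, 0.0767]
tcp_rot: [[-0.972, 0.233, -0.007], [0.233, 0.972, 0.002], [0.007, 0.0, -1.0]]
force: [-0.7, 0.0, -1.8]
gripper_width: 0.136
```

Run:
```python
from h import *
to([0.4743,-0.1679,0.075],np.pi+np.radians(-11.45))
```

```text
now [ 0.4639 -0.1752  0.0767] yaw 166.4989713411133 t 11.875 w 0.1362705739848523 f [-0.7437  0.0219 -1.8157]
shift units (tool now) [-0.3381  0.3813  0.0668] turn units [ 0.002  -0.0742 -0.358 ]
n 1 per-row turn [ 0.002  -0.0742 -0.358 ]
0 [-0.34  0.38  0.07]
```

Request:
{"api": "play_rows", "payload": {
  "series": [
    [-0.15,0.17,0.03,0,-0.03,-0.15,-1],
    [-0.13,0.15,0.03,0,-0.03,-0.15,-1],
    [-0.05,0.05,0,0,0,-0.05,-1],
    [0,0,0,0,0,0,-1]
  ]
}}

```text
clock: 12.38
ee_pos: [0.4746, -0.1653, 0.075]
tcp_rot: [[-0.981, 0.194, -0.002], [0.194, 0.981, 0.001], [0.002, 0.001, -1.0]]
force: [-0.6, -0.5, -0.8]
gripper_width: 0.134
```

Run:
```python
from h import *
from rackfit import *
im,d=look('g1'); P=deproj('wrist',d); 
C=np.array(rackfit(P,d))
to([0.4743,-0.1679,0.0165],np.pi+np.radians(-11.45))
```

```text
qv 0.27663504453270543
[ 405.8   33.7   29.5   28.6   21.  2678. ]
[ 407.1  -78.8  181.5    5.7   23.1 2461. ]
[ 410.5 -164.9    7.9    5.9   20.2  127. ]
[ 422.4 -107.3   24.3    7.9   17.6  457. ]
[432.5 -58.2  25.3   8.   17.5 515. ]
[442.7  -9.6  25.7   8.   17.5 541. ]
[494.3 -19.9  26.    8.4  17.1 516. ]
[514.  -24.3  19.1   4.9  19.1 302. ]
[508.8 -74.2  24.9   9.   16.8 422. ]
now [ 0.4744 -0.1653  0.075 ] yaw 168.80661817811193 t 12.425 w 0.13334509619208756 f [-0.1739  0.6442 -1.7858]
shift units (tool now) [-0.0211 -0.1044  2.3417] turn units [ 0.0103 -0.0217  0.0448]
n 3 per-row turn [ 0.0034 -0.0072  0.0149]
0 [-0.01 -0.03  0.78]
1 [-0.01 -0.03  0.78]
2 [-0.01 -0.03  0.78]
```

View pics/g1.png

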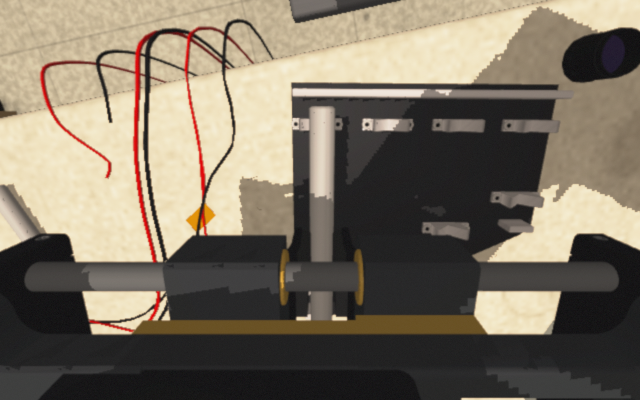

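Request:
{"api": "play_rows", "payload": {
  "series": [
    [-0.02,-0.06,0.3,0,-0.01,0.02,-1],
    [-0.02,-0.05,0.5,0,-0.01,0.02,-1],
    [0,-0.03,0.5,0,0,0,-1],
    [0,0,0.25,0,0,0,-1],
    [0,0,0.05,0,0,0,-1],
    [0,0,0,0,0,0,-1]
  ]
}}

```text
clock: 13.18
ee_pos: [0.4741, -0.1693, 0.0312]
tcp_rot: [[-0.98, 0.199, -0.002], [0.199, 0.98, 0.002], [0.002, 0.002, -1.0]]
force: [-0.5, -0.3, -1.7]
gripper_width: 0.136
```

Run:
```python
from h import *
im,d=look('g2'); 
to([0.4750,-0.1689,0.0185],np.pi+np.radians(-11.45))
```

```text
qv 0.3292748300510091
now [ 0.4741 -0.1693  0.0313] yaw 168.5245274071085 t 13.225 w 0.13346656621200348 f [ 0.5001  0.6316 -1.2712]
shift units (tool now) [-0.0343  0.0208  0.5136] turn units [ 0.016  -0.0174 -0.0045]
n 1 per-row turn [ 0.016  -0.0174 -0.0045]
0 [-0.03  0.02  0.51]
```

View pics/g2.png

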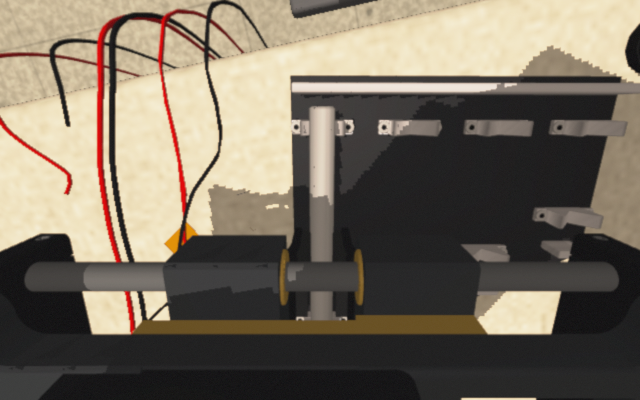

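Request:
{"api": "play_rows", "payload": {
  "series": [
    [-0.02,0.01,0.25,0,0,0,-1],
    [-0.01,0,0.2,0,0,0,-1],
    [0,0,0.08,0,0,0,-1],
    [0,0,0,0,0,0,-1]
  ]
}}

```text
clock: 13.72
ee_pos: [0.4756, -0.1693, 0.0186]
tcp_rot: [[-0.98, 0.199, 0.001], [0.199, 0.98, 0.001], [-0.0, 0.001, -1.0]]
force: [-1.2, 0.5, 1.3]
gripper_width: 0.135
```

Seated height has been reached, with little contact force. I'll release with a small opening and lift.

Request:
{"api": "play_rows", "payload": {
  "series": [
    [0,0,0,0,0,0,-0.5],
    [0,0,0,0,0,0,-0.4],
    [0,0,0,0,0,0,-0.4],
    [0,0,-0.2,0,0,0,-0.4],
    [0,0,-0.6,0,0,0,-0.4],
    [0,0,-0.9,0,0,0,-0.4],
    [0,0,-0.9,0,0,0,-0.3],
    [0,0,-0.9,0,0,0,-0.2],
    [0,0,-0.4,0,0,0,-0.2],
    [0,0,0,0,0,0,-0.2]
  ]
}}

```text
clock: 14.98
ee_pos: [0.4762, -0.1697, 0.1234]
tcp_rot: [[-0.98, 0.199, 0.004], [0.199, 0.98, -0.001], [-0.004, -0.001, -1.0]]
force: [-0.2, -0.8, 0.7]
gripper_width: 0.399
```

Run:
```python
from h import *
im,d=look('g3'); posts('wrist'); P=deproj('wrist',d); 
to([0.4585,-0.3912,0.10],np.pi+np.radians(12.3))
```

```text
qv 0.348233097926407
conf 0.94 n 1664 ctr 457.2 -391.1 len 98.3 wid 16.5 ang 12.45 uv 83.0 216.0
conf 0.76 n 2316 ctr 473.1 -168.5 len 145.6 wid 14.3 ang -11.51 uv 322.0 182.0
now [ 0.4756 -0.1694  0.1224] yaw 168.52815876230167 t 15.075 w 0.39773244718447315 f [-0.0765 -0.107  -0.4209]
shift units (tool now) [-1.0932 -8.83    0.8953] turn units [-0.0025  0.0232 -4.149 ]
n 9 per-row turn [-0.0003  0.0026 -0.461 ]
0 [-0.12 -0.98  0.1 ]
3 [ 0.01 -0.99  0.1 ]
6 [ 0.15 -0.98  0.1 ]
```

View pics/g3.png

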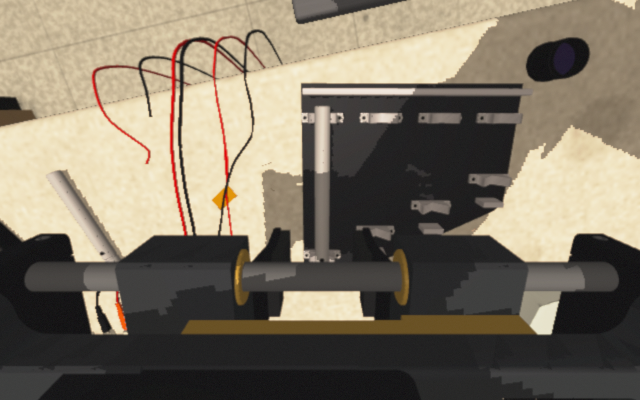

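The post_150 lies in both blocks of its bay, with its ends at (322,110) and (322,258) in the picture. Before going to post_100 I'll check the height of the things around it.

Run:
```python
from h import *
z=np.load('/tmp/rackview.npz'); P=z['P']; d=z['d']
m=(P[...,1]<-.25)&(d>0)&(P[...,2]>.03)&(P[...,2]<.22); m[235:]=0
Q=P[m]; print(len(Q), Q.min(0) if len(Q) else '', Q.max(0) if len(Q) else '')
for x0 in np.arange(.4,.75,.03):
    for y0 in np.arange(-.55,-.25,.05):
        s=(Q[:,0]>=x0)&(Q[:,0]<x0+.03)&(Q[:,1]>=y0)&(Q[:,1]<y0+.05)
        if s.sum()>5: print(x0.round(2),y0.round(2),s.sum(),Q[s][:,2].max().round(3))
```

```text
1831 [ 0.5755 -0.4461  0.03  ] [ 0.6084 -0.3374  0.0859]
0.55 -0.45 196 0.084
0.58 -0.45 603 0.086
0.58 -0.4 715 0.084
0.58 -0.35 317 0.077
```

Request:
{"api": "play_rows", "payload": {
  "series": [
    [-0.06,-0.5,0,0,0,-0.2,-0.2],
    [-0.07,-0.84,0,0,0,-0.39,-0.2],
    [-0.04,-0.84,0.1,0,0,-0.39,-0.2],
    [0,-0.84,0.1,0,0,-0.39,-0.2],
    [0.03,-0.84,0.1,0,0,-0.39,-0.2],
    [0.06,-0.84,0.1,0,0,-0.39,-0.2],
    [0.1,-0.84,0.1,0,0,-0.39,-0.2],
    [0.14,-0.84,0.1,0,0,-0.39,-0.2],
    [0.18,-0.84,0.1,0,0,-0.39,-0.2],
    [0.16,-0.65,0.1,0,0,-0.28,-0.2],
    [0.09,-0.35,0.1,0,0,-0.15,-0.2],
    [0.03,-0.12,0,0,0,-0.05,-0.2],
    [0,0,0,0,0,0,-0.2]
  ]
}}

```text
clock: 16.7
ee_pos: [0.4475, -0.378, 0.0829]
tcp_rot: [[-0.981, -0.191, -0.019], [-0.192, 0.981, 0.022], [0.015, 0.025, -1.0]]
force: [-0.3, 0.3, -0.1]
gripper_width: 0.399
```

Run:
```python
from h import *
im,d=look('h1'); posts('wrist')
to([0.4575,-0.3911,0.045],np.pi+np.radians(12.4))
```

```text
qv 0.4035974892743167
conf 0.87 n 1803 ctr 454.4 -394.1 len 88.9 wid 14.2 ang 12.00 uv 298.0 207.0
conf 0.80 n 1303 ctr 466.6 -151.2 len 126.8 wid 19.5 ang -12.24 uv 576.0 269.0
now [ 0.4476 -0.3778  0.0832] yaw -168.91633041805616 t 16.8 w 0.4014117209742105 f [ 0.7815  0.9107 -0.2675]
shift units (tool now) [-0.3096 -0.6369  1.5064] turn units [ 0.2496 -0.1453 -0.2316]
n 2 per-row turn [ 0.1248 -0.0727 -0.1158]
0 [-0.15 -0.32  0.75]
1 [-0.15 -0.31  0.76]
```

View pics/h1.png

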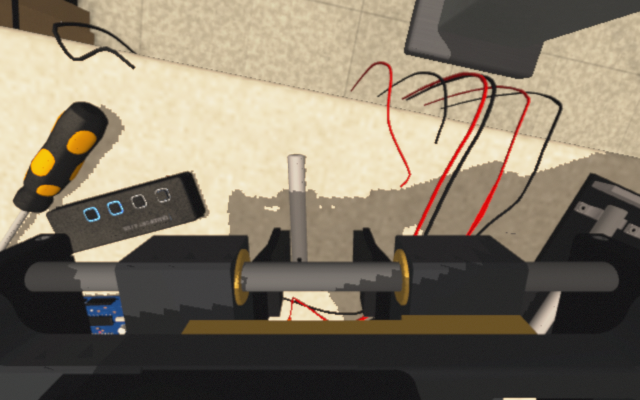

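Request:
{"api": "play_rows", "payload": {
  "series": [
    [-0.07,-0.16,0.3,0.06,-0.04,-0.06,-0.1],
    [-0.07,-0.17,0.4,0.06,-0.04,-0.06,-0.1],
    [-0.07,-0.17,0.4,0.06,-0.04,-0.06,-0.1],
    [-0.05,-0.1,0.2,0.03,-0.02,-0.03,-0.1],
    [-0.03,-0.05,0.1,0.02,0,0,-0.1],
    [0,0,0,0,0,0,-0.1]
  ]
}}

```text
clock: 17.55
ee_pos: [0.4585, -0.3914, 0.0451]
tcp_rot: [[-0.977, -0.215, -0.0], [-0.215, 0.977, 0.001], [-0.0, 0.001, -1.0]]
force: [-0.9, 0.4, -0.3]
gripper_width: 0.448
```

Run:
```python
from h import *
im,d=look('h2'); posts('wrist')
to([0.458,-0.393,0.0035],np.pi+np.radians(12.2))
```

```text
qv 0.131560049027355
conf 0.63 n 2097 ctr 449.7 -395.6 len 79.6 wid 12.6 ang 12.27 uv 319.0 204.0
now [ 0.4586 -0.3915  0.0454] yaw -167.56856443167783 t 17.65 w 0.44731340470444986 f [-0.6604  0.3279  0.4261]
shift units (tool now) [ 0.0367 -0.0562  1.6763] turn units [0.0086 0.0037 0.0404]
n 2 per-row turn [0.0043 0.0019 0.0202]
0 [ 0.02 -0.03  0.84]
1 [ 0.02 -0.03  0.84]
```

View pics/h2.png

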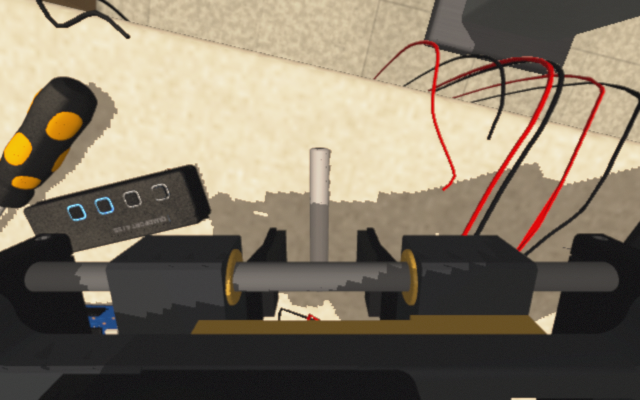

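Request:
{"api": "play_rows", "payload": {
  "series": [
    [0,-0.03,0.6,0,0,0.02,-0.1],
    [0,-0.02,0.55,0,0,0.02,-0.1],
    [0,-0.01,0.35,0,0,0,-0.1],
    [0,0,0.15,0,0,0,-0.1],
    [0,0,0,0,0,0,-0.1]
  ]
}}

```text
clock: 18.27
ee_pos: [0.4587, -0.3928, 0.0009]
tcp_rot: [[-0.977, -0.211, -0.0], [-0.211, 0.977, 0.001], [-0.0, 0.001, -1.0]]
force: [-0.2, -0.1, 0.5]
gripper_width: 0.449
```

Request:
{"api": "play_rows", "payload": {
  "series": [
    [0,0,-0.1,0,0,0,-0.1],
    [0,0,0,0,0,0,-1],
    [0,0,0,0,0,0,-1],
    [0,0,0,0,0,0,-1],
    [0,0,0,0,0,0,-1]
  ]
}}

```text
clock: 18.9
ee_pos: [0.4593, -0.3934, 0.0049]
tcp_rot: [[-0.977, -0.211, 0.001], [-0.211, 0.977, -0.0], [-0.001, -0.001, -1.0]]
force: [0.1, -1.1, -1.2]
gripper_width: 0.134
```

Request:
{"api": "play_rows", "payload": {
  "series": [
    [0,0,0,0,0,0,-0.5],
    [0,0,0.07,0,0,0,-0.5],
    [0,0,0.03,0,0,0,-0.5],
    [0,0,0,0,0,0,-1],
    [0,0,0,0,0,0,-1],
    [0,0,0,0,0,0,-1]
  ]
}}

```text
clock: 19.65
ee_pos: [0.4593, -0.3934, 0.0021]
tcp_rot: [[-0.977, -0.211, 0.001], [-0.211, 0.977, -0.0], [-0.001, -0.001, -1.0]]
force: [0.5, -0.4, -0.1]
gripper_width: 0.133
```

Request:
{"api": "play_rows", "payload": {
  "series": [
    [0,0,-0.3,0,0,0,-1],
    [0,0,-0.7,0,0,0,-1],
    [0,0,-0.9,0,0,0,-1],
    [0,0,-0.9,0,0,0,-1],
    [0,0,-0.8,0,0,0,-1],
    [0,0,-0.3,0,0,0,-1],
    [0,0,0,0,0,0,-1]
  ]
}}

```text
clock: 20.52
ee_pos: [0.4594, -0.3936, 0.1078]
tcp_rot: [[-0.977, -0.211, 0.003], [-0.211, 0.977, -0.003], [-0.002, -0.003, -1.0]]
force: [0.0, 0.9, -1.4]
gripper_width: 0.139
```

Run:
```python
from h import *
to([0.4704,-0.0659,0.09],np.pi+np.radians(-11.45))
```

```text
now [ 0.4594 -0.3936  0.1078] yaw -167.80750669167617 t 20.525 w 0.13853608185067004 f [ 0.0295  0.8791 -1.4243]
shift units (tool now) [-3.1971 12.7202  0.6779] turn units [-0.0283  0.0316  4.1263]
n 14 per-row turn [-0.002   0.0023  0.2947]
0 [-0.23  0.91  0.05]
3 [-0.15  0.93  0.05]
6 [-0.07  0.93  0.05]
9 [0.02 0.94 0.05]
12 [0.1  0.93 0.05]
```

Request:
{"api": "play_rows", "payload": {
  "series": [
    [-0.12,0.5,0,0,0,0.15,-1],
    [-0.2,0.88,0,0,0,0.28,-1],
    [-0.18,0.9,0,0,0,0.28,-1],
    [-0.15,0.9,0,0,0,0.28,-1],
    [-0.13,0.9,0,0,0,0.28,-1],
    [-0.1,0.9,0,0,0,0.28,-1],
    [-0.07,0.9,0,0,0,0.28,-1],
    [-0.05,0.9,0,0,0,0.28,-1],
    [-0.02,0.9,0,0,0,0.28,-1],
    [0,0.9,0.1,0,0,0.28,-1],
    [0.03,0.9,0.1,0,0,0.28,-1],
    [0.06,0.9,0.1,0,0,0.28,-1],
    [0.08,0.9,0.1,0,0,0.28,-1],
    [0.09,0.7,0.1,0,0,0.25,-1],
    [0.05,0.35,0,0,0,0.12,-1],
    [0.02,0.12,0,0,0,0.05,-1],
    [0,0,0,0,0,0,-1]
  ]
}}

```text
clock: 22.65
ee_pos: [0.4555, -0.0516, 0.0857]
tcp_rot: [[-0.98, 0.198, -0.026], [0.197, 0.98, 0.02], [0.03, 0.015, -0.999]]
force: [-0.4, -0.5, -1.5]
gripper_width: 0.135
```

Run:
```python
from h import *
to([0.4704,-0.0659,0.075],np.pi+np.radians(-11.45))
```

```text
now [ 0.4555 -0.0516  0.0857] yaw 168.61191284293102 t 22.65 w 0.13454581371157046 f [-0.389  -0.5031 -1.5159]
shift units (tool now) [-0.7116 -0.4494  0.3992] turn units [ 0.1487 -0.2975  0.0086]
n 1 per-row turn [ 0.1487 -0.2975  0.0086]
0 [-0.71 -0.45  0.4 ]
```

Request:
{"api": "play_rows", "payload": {
  "series": [
    [-0.22,-0.14,0.12,0.05,-0.1,0,-1],
    [-0.22,-0.14,0.12,0.05,-0.1,0,-1],
    [-0.17,-0.1,0.1,0.04,-0.08,0,-1],
    [-0.07,-0.05,0.04,0,-0.02,0,-1],
    [0,0,0,0,0,0,-1]
  ]
}}

```text
clock: 23.28
ee_pos: [0.4716, -0.0684, 0.075]
tcp_rot: [[-0.98, 0.2, 0.004], [0.2, 0.98, -0.001], [-0.004, -0.001, -1.0]]
force: [-0.0, 0.3, -0.8]
gripper_width: 0.137
```

Run:
```python
from rackfit import *
im,d=look('i1'); P=deproj('wrist',d); 
C=np.array(rackfit(P,d))
to([0.4704,-0.0659,0.03],np.pi+np.radians(-11.45))
```

```text
qv 0.14637299367168527
[ 405.9   34.1   28.5   28.4   20.3 2052. ]
[ 406.8  -78.7  182.3    5.4   22.8 2336. ]
[ 438.7 -158.4   73.2   25.2   24.3 2130. ]
[ 422.2 -107.2   24.5    8.3   17.6  453. ]
[432.2 -58.1  26.5   7.8  18.  308. ]
[442.5  -9.4  24.3   8.3  17.4 462. ]
[494.2 -20.   24.2   8.6  17.1 433. ]
now [ 0.4716 -0.0683  0.0751] yaw 168.4516053637288 t 23.325 w 0.13693950612208483 f [ 0.2973 -0.7804 -1.3052]
shift units (tool now) [0.0718 0.087  1.8036] turn units [-0.0059  0.037  -0.0172]
n 2 per-row turn [-0.003   0.0185 -0.0086]
0 [0.04 0.04 0.9 ]
1 [0.03 0.04 0.9 ]
```

View pics/i1.png

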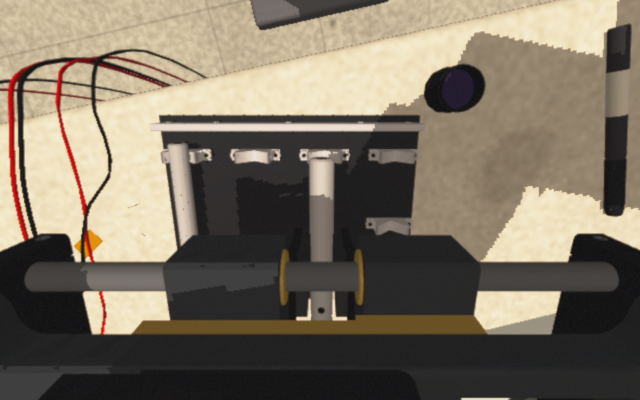

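Request:
{"api": "play_rows", "payload": {
  "series": [
    [0.03,0.04,0.3,0,0.02,-0.01,-1],
    [0.03,0.03,0.5,0,0.01,-0.01,-1],
    [0.01,0.01,0.5,0,0,0,-1],
    [0,0,0.25,0,0,0,-1],
    [0,0,0.05,0,0,0,-1],
    [0,0,0,0,0,0,-1]
  ]
}}

```text
clock: 24.08
ee_pos: [0.4696, -0.0653, 0.0315]
tcp_rot: [[-0.98, 0.198, -0.001], [0.198, 0.98, 0.0], [0.001, -0.0, -1.0]]
force: [0.0, -0.1, -1.8]
gripper_width: 0.13
```

Run:
```python
from h import *
im,d=look('i2'); 
to([0.4704,-0.0661,0.0173],np.pi+np.radians(-11.45))
```

```text
qv 0.23061725518647588
now [ 0.4696 -0.0654  0.0317] yaw 168.6050986973132 t 24.125 w 0.1303878188411865 f [-0.2087  0.3504 -0.9199]
shift units (tool now) [-0.0374 -0.0214  0.5745] turn units [-0.0027 -0.0123  0.0096]
n 1 per-row turn [-0.0027 -0.0123  0.0096]
0 [-0.04 -0.02  0.57]
```

View pics/i2.png

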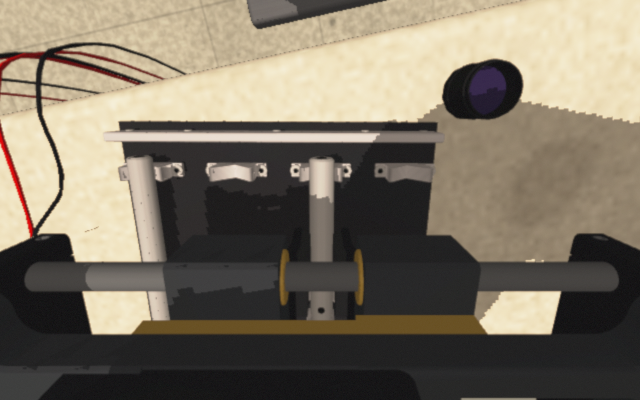

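Request:
{"api": "play_rows", "payload": {
  "series": [
    [-0.02,-0.01,0.27,0,0,0,-1],
    [-0.01,-0.01,0.22,0,0,0,-1],
    [0,0,0.08,0,0,0,-1],
    [0,0,0,0,0,0,-1]
  ]
}}

```text
clock: 24.62
ee_pos: [0.4708, -0.0663, 0.017]
tcp_rot: [[-0.98, 0.198, 0.0], [0.198, 0.98, -0.001], [-0.0, -0.001, -1.0]]
force: [0.1, -0.1, -0.8]
gripper_width: 0.137
```

Request:
{"api": "play_rows", "payload": {
  "series": [
    [0,0,0,0,0,0,-0.5],
    [0,0,0,0,0,0,-0.4],
    [0,0,0,0,0,0,-0.4],
    [0,0,-0.2,0,0,0,-0.4],
    [0,0,-0.6,0,0,0,-0.4],
    [0,0,-0.9,0,0,0,-0.4],
    [0,0,-0.9,0,0,0,-0.3],
    [0,0,-0.9,0,0,0,-0.2],
    [0,0,-0.4,0,0,0,-0.2],
    [0,0,0,0,0,0,-0.2]
  ]
}}

```text
clock: 25.88
ee_pos: [0.4713, -0.0664, 0.1225]
tcp_rot: [[-0.98, 0.198, 0.005], [0.197, 0.98, -0.002], [-0.005, -0.001, -1.0]]
force: [0.0, -0.7, -0.7]
gripper_width: 0.398
```

Run:
```python
from h import *
im,d=look('i3'); posts('wrist')
to([0.4665,0.2135,0.10],np.pi+np.radians(12))
```

```text
qv 0.40352436183099766
conf 0.63 n 477 ctr 471.1 -117.6 len 109.9 wid 35.1 ang -19.35 uv 263.0 159.0
conf 0.62 n 1491 ctr 446.1 -167.8 len 89.6 wid 15.1 ang -12.04 uv 206.0 185.0
conf 0.61 n 1583 ctr 475.5 -66.5 len 106.8 wid 13.2 ang -11.44 uv 322.0 193.0
now [ 0.4707 -0.0662  0.1215] yaw 168.60574014757123 t 25.975 w 0.4010932084352393 f [-1.0013  0.5893  0.4078]
shift units (tool now) [ 2.3783 10.9338  0.8405] turn units [-0.0158  0.0272 -4.0831]
n 12 per-row turn [-0.0013  0.0023 -0.3403]
0 [0.2  0.91 0.07]
3 [0.1  0.93 0.07]
6 [0.01 0.93 0.07]
9 [-0.09  0.93  0.07]
```

View pics/i3.png

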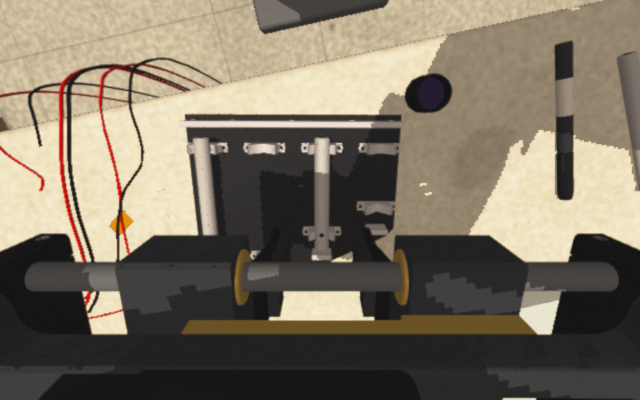

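Request:
{"api": "play_rows", "payload": {
  "series": [
    [0.11,0.5,0,0,0,-0.2,-0.2],
    [0.18,0.9,0,0.01,-0.02,-0.34,-0.2],
    [0.16,0.9,0,0.01,-0.02,-0.34,-0.2],
    [0.13,0.9,0,0.01,-0.02,-0.34,-0.2],
    [0.1,0.9,0,0.01,-0.02,-0.34,-0.2],
    [0.07,0.9,0.05,0.01,-0.02,-0.34,-0.2],
    [0.04,0.9,0.1,0.01,-0.02,-0.34,-0.2],
    [0.01,0.9,0.1,0.01,-0.02,-0.34,-0.2],
    [-0.02,0.9,0.1,0.01,-0.02,-0.34,-0.2],
    [-0.06,0.9,0.1,0.01,-0.02,-0.34,-0.2],
    [-0.1,0.9,0.1,0.01,-0.02,-0.34,-0.2],
    [-0.09,0.6,0.1,0,0,-0.2,-0.2],
    [-0.05,0.25,0,0,0,-0.1,-0.2],
    [-0.02,0.1,0,0,0,0,-0.2],
    [0,0,0,0,0,0,-0.2]
  ]
}}

```text
clock: 27.85
ee_pos: [0.4493, 0.213, 0.0924]
tcp_rot: [[-0.977, -0.212, -0.005], [-0.212, 0.977, -0.009], [0.007, -0.008, -1.0]]
force: [-0.4, -0.2, 0.2]
gripper_width: 0.402
```

Run:
```python
from h import *
im,d=look('j1'); posts('wrist')
to([0.4665,0.212,0.045],np.pi+np.radians(12.2))
```

```text
qv 0.11263737960349057
conf 0.80 n 1734 ctr 454.7 208.6 len 98.8 wid 12.3 ang 12.11 uv 317.0 203.0
conf 0.67 n 774 ctr 439.0 301.4 len 42.8 wid 13.5 ang 20.98 uv 430.0 211.0
now [0.4495 0.2127 0.0925] yaw -167.7710331719171 t 27.95 w 0.39819538717163006 f [-1.0498  0.9492 -0.5898]
shift units (tool now) [-0.6725 -0.158   1.8964] turn units [-0.0818 -0.0649  0.0053]
n 3 per-row turn [-0.0273 -0.0216  0.0018]
0 [-0.22 -0.05  0.63]
1 [-0.22 -0.05  0.63]
2 [-0.22 -0.06  0.63]
```

View pics/j1.png

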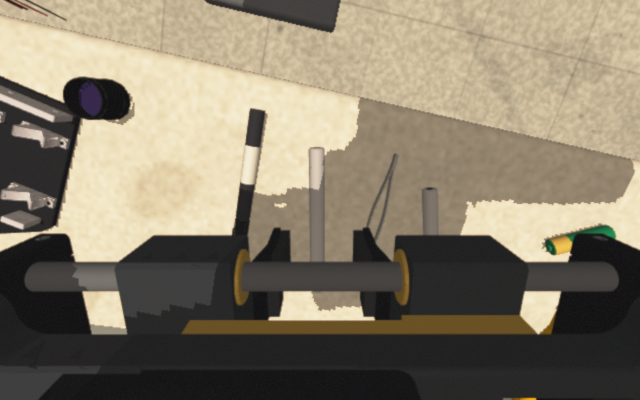

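Request:
{"api": "play_rows", "payload": {
  "series": [
    [-0.15,-0.05,0.4,-0.02,-0.02,0,-0.35],
    [-0.18,-0.05,0.5,-0.02,-0.02,0,-0.35],
    [-0.15,-0.05,0.5,-0.02,-0.02,0,-0.35],
    [-0.1,-0.03,0.25,0,0,0,-0.35],
    [-0.05,0,0.1,0,0,0,-0.35],
    [0,0,0,0,0,0,-0.35]
  ]
}}

```text
clock: 28.7
ee_pos: [0.4672, 0.21, 0.0448]
tcp_rot: [[-0.978, -0.209, -0.001], [-0.209, 0.978, -0.002], [0.001, -0.002, -1.0]]
force: [0.3, -0.5, -0.1]
gripper_width: 0.325
```

Run:
```python
from h import *
im,d=look('j2'); posts('wrist')
to([0.467,0.2112,0.002],np.pi+np.radians(12.2))
```

```text
qv 0.24921151888760376
conf 0.88 n 1228 ctr 437.8 301.5 len 40.3 wid 15.4 ang 18.99 uv 465.0 207.0
conf 0.81 n 2853 ctr 469.5 212.0 len 127.6 wid 13.0 ang 12.37 uv 325.0 203.0
now [0.4673 0.21   0.0452] yaw -167.90194912957907 t 28.8 w 0.32294008618208586 f [ 0.4881 -0.3394  0.1509]
shift units (tool now) [-0.0004  0.0505  1.7295] turn units [-0.019  -0.0053 -0.0178]
n 2 per-row turn [-0.0095 -0.0027 -0.0089]
0 [-0.    0.03  0.86]
1 [0.   0.02 0.86]
```

View pics/j2.png

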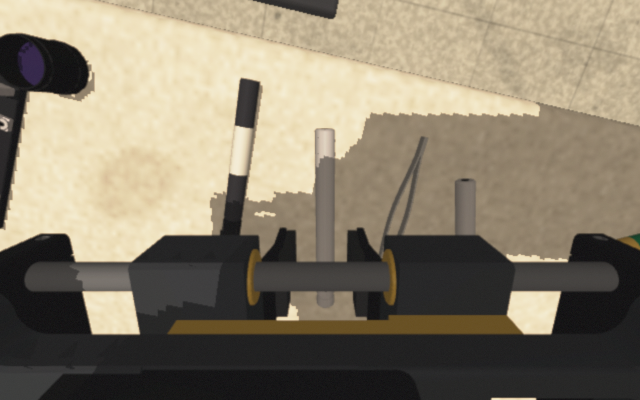

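Request:
{"api": "play_rows", "payload": {
  "series": [
    [-0.03,0.04,0.6,-0.01,0,-0.01,-0.35],
    [-0.02,0.03,0.5,-0.01,0,0,-0.35],
    [0,0,0.35,0,0,0,-0.35],
    [0,0,0.12,0,0,0,-0.35],
    [0,0,0,0,0,0,-0.35]
  ]
}}

```text
clock: 29.42
ee_pos: [0.4679, 0.2123, 0.0032]
tcp_rot: [[-0.977, -0.211, -0.001], [-0.211, 0.977, 0.0], [0.001, 0.0, -1.0]]
force: [0.4, -0.0, 0.3]
gripper_width: 0.323
```

Request:
{"api": "play_rows", "payload": {
  "series": [
    [0,0,0.03,0,0,0,-1],
    [0,0,0,0,0,0,-1],
    [0,0,0,0,0,0,-1],
    [0,0,0,0,0,0,-1],
    [0,0,-0.3,0,0,0,-1],
    [0,0,-0.7,0,0,0,-1],
    [0,0,-0.9,0,0,0,-1],
    [0,0,-0.9,0,0,0,-1],
    [0,0,-0.7,0,0,0,-1],
    [0,0,-0.3,0,0,0,-1],
    [0,0,0,0,0,0,-1]
  ]
}}

```text
clock: 30.8
ee_pos: [0.4676, 0.2122, 0.1029]
tcp_rot: [[-0.977, -0.211, 0.001], [-0.211, 0.977, 0.0], [-0.001, 0.0, -1.0]]
force: [0.4, 0.3, -1.4]
gripper_width: 0.138
```

Run:
```python
from h import *
im,d=look('j3'); to([0.4727,-0.1176,0.09],np.pi+np.radians(-11.45))
```

```text
qv 0.3871140117672202
now [0.4673 0.2122 0.1025] yaw -167.81725403437622 t 30.85 w 0.12923538261182704 f [-0.0019 -0.2056 -1.4342]
shift units (tool now) [  2.5731 -12.9387   0.497 ] turn units [ 0.0024 -0.0015  4.1247]
n 14 per-row turn [ 0.0002 -0.0001  0.2946]
0 [ 0.18 -0.92  0.04]
3 [ 0.1  -0.94  0.04]
6 [ 0.02 -0.94  0.04]
9 [-0.06 -0.94  0.04]
12 [-0.15 -0.93  0.04]
```

View pics/j3.png

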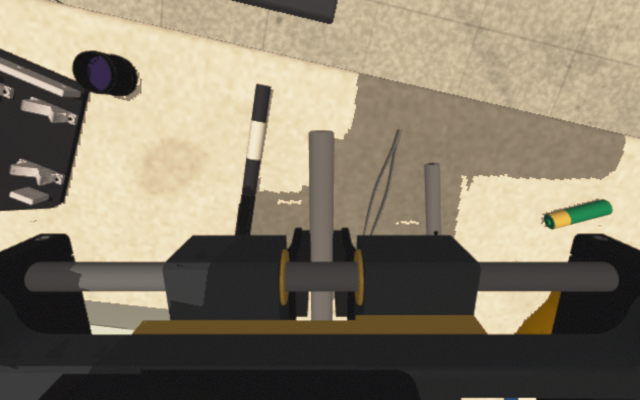

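Request:
{"api": "play_rows", "payload": {
  "series": [
    [0.1,-0.5,0,0,0,0.15,-1],
    [0.15,-0.9,0,0,-0.01,0.29,-1],
    [0.12,-0.91,0,0,-0.01,0.29,-1],
    [0.1,-0.91,0,0,-0.01,0.29,-1],
    [0.07,-0.92,0,0,-0.01,0.29,-1],
    [0.05,-0.92,0,0,-0.01,0.29,-1],
    [0.02,-0.92,0,0,-0.01,0.29,-1],
    [-0.01,-0.92,0,0,-0.01,0.29,-1],
    [-0.04,-0.92,0.05,0,-0.01,0.29,-1],
    [-0.07,-0.92,0.1,0,0,0.29,-1],
    [-0.1,-0.92,0.1,0,0,0.29,-1],
    [-0.13,-0.91,0.1,0,0,0.29,-1],
    [-0.16,-0.9,0.1,0,0,0.29,-1],
    [-0.13,-0.6,0.1,0,0,0.2,-1],
    [-0.06,-0.25,0,0,0,0.1,-1],
    [-0.03,-0.1,0,0,0,0,-1],
    [0,0,0,0,0,0,-1]
  ]
}}

```text
clock: 32.98
ee_pos: [0.4662, -0.1188, 0.0777]
tcp_rot: [[-0.979, 0.203, -0.017], [0.203, 0.979, 0.003], [0.017, -0.0, -1.0]]
force: [0.1, 0.1, -1.5]
gripper_width: 0.133
```

Run:
```python
from h import *
to([0.4727,-0.1176,0.075],np.pi+np.radians(-11.45))
```

```text
now [ 0.4662 -0.1188  0.0777] yaw 168.2792999680464 t 32.975 w 0.13258449084634064 f [ 0.1227  0.0699 -1.4742]
shift units (tool now) [-0.245   0.0983  0.1019] turn units [-0.0018 -0.1731 -0.0472]
n 1 per-row turn [-0.0018 -0.1731 -0.0472]
0 [-0.24  0.1   0.1 ]
```

Request:
{"api": "play_rows", "payload": {
  "series": [
    [-0.1,0.04,0.05,0,-0.06,-0.02,-1],
    [-0.08,0.03,0.03,0,-0.06,-0.02,-1],
    [-0.03,0.02,0,0,-0.03,0,-1],
    [0,0,0,0,0,0,-1]
  ]
}}

```text
clock: 33.48
ee_pos: [0.4721, -0.1157, 0.0757]
tcp_rot: [[-0.981, 0.196, -0.001], [0.196, 0.981, 0.0], [0.002, 0.0, -1.0]]
force: [0.5, -0.5, -1.5]
gripper_width: 0.14
```

Run:
```python
from rackfit import *
im,d=look('k1'); P=deproj('wrist',d); 
C=np.array(rackfit(P,d))
to([0.4727,-0.1176,0.031],np.pi+np.radians(-11.45))
```

```text
qv 0.17271204377650953
[ 406.2   33.8   28.7   28.6   20.8 2369. ]
[ 407.1  -78.5  181.7    5.6   23.5 2198. ]
[ 440.1 -162.2   76.3   24.2   24.7 2171. ]
[ 460.1  -61.7   76.2   24.2   24.7 2173. ]
[ 420.3 -116.9    7.8    4.1   20.5   89. ]
[442.6  -9.5  25.2   8.2  17.6 493. ]
[494.3 -20.3  24.7   8.8  17.1 475. ]
[514.7 -17.4   8.7   4.1  18.8  80. ]
now [ 0.4721 -0.1158  0.0757] yaw 168.6776107852694 t 33.525 w 0.13269444485386817 f [ 0.0673 -0.4403 -0.7472]
shift units (tool now) [-0.0425 -0.0665  1.7884] turn units [ 0.0012 -0.0155  0.0223]
n 2 per-row turn [ 0.0006 -0.0077  0.0111]
0 [-0.02 -0.03  0.89]
1 [-0.02 -0.03  0.89]
```

View pics/k1.png

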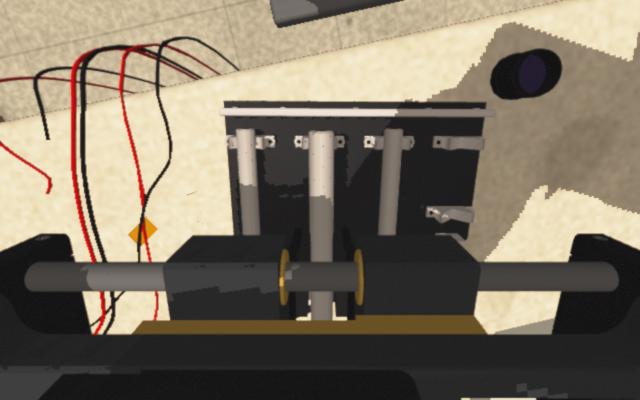

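Request:
{"api": "play_rows", "payload": {
  "series": [
    [-0.02,-0.03,0.3,0,-0.01,0.01,-1],
    [-0.02,-0.03,0.5,0,0,0.01,-1],
    [0,0,0.5,0,0,0,-1],
    [0,0,0.25,0,0,0,-1],
    [0,0,0.05,0,0,0,-1],
    [0,0,0,0,0,0,-1]
  ]
}}

```text
clock: 34.28
ee_pos: [0.4723, -0.1176, 0.0319]
tcp_rot: [[-0.98, 0.199, -0.002], [0.199, 0.98, 0.001], [0.002, 0.001, -1.0]]
force: [-0.5, -0.4, -1.1]
gripper_width: 0.136
```

Run:
```python
from h import *
im,d=look('k2'); 
to([0.4727,-0.1176,0.0175],np.pi+np.radians(-11.45))
```

```text
qv 0.26447363041063915
now [ 0.4724 -0.1176  0.0321] yaw 168.53553679500712 t 34.325 w 0.13557464176609335 f [-0.2196  0.1791 -1.1794]
shift units (tool now) [-0.0133  0.0009  0.582 ] turn units [ 0.0054 -0.0201 -0.0025]
n 1 per-row turn [ 0.0054 -0.0201 -0.0025]
0 [-0.01  0.    0.58]
```

View pics/k2.png

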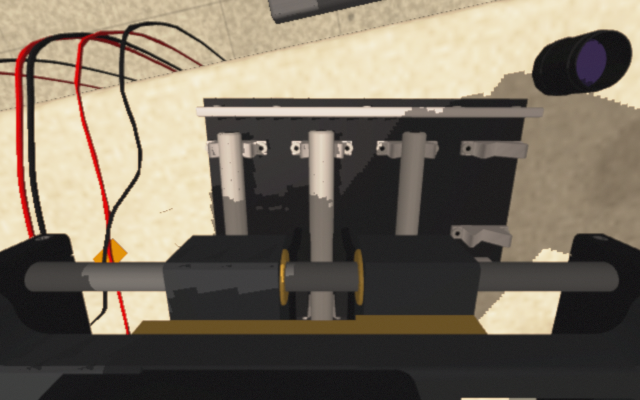

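The post is centred over its V-blocks, with the feet at 291 to 353 and the post at 321. I'll lower it and release.

Request:
{"api": "play_rows", "payload": {
  "series": [
    [-0.01,0,0.27,0,-0.01,0,-1],
    [0,0,0.22,0,0,0,-1],
    [0,0,0.08,0,0,0,-1],
    [0,0,0,0,0,0,-1]
  ]
}}

```text
clock: 34.83
ee_pos: [0.4732, -0.1178, 0.0175]
tcp_rot: [[-0.98, 0.199, 0.001], [0.199, 0.98, -0.0], [-0.001, 0.0, -1.0]]
force: [0.0, -0.2, 0.0]
gripper_width: 0.134
```

Request:
{"api": "play_rows", "payload": {
  "series": [
    [0,0,0,0,0,0,-0.5],
    [0,0,0,0,0,0,-0.45],
    [0,0,0,0,0,0,-0.45],
    [0,0,-0.2,0,0,0,-0.45],
    [0,0,-0.6,0,0,0,-0.45],
    [0,0,-0.9,0,0,0,-0.45],
    [0,0,-0.9,0,0,0,-0.4],
    [0,0,-0.9,0,0,0,-0.3],
    [0,0,-0.4,0,0,0,-0.2],
    [0,0,0,0,0,0,-0.2]
  ]
}}

```text
clock: 36.08
ee_pos: [0.4736, -0.118, 0.1229]
tcp_rot: [[-0.98, 0.198, 0.005], [0.198, 0.98, -0.002], [-0.005, -0.001, -1.0]]
force: [-0.1, 1.3, 0.1]
gripper_width: 0.389
```

Run:
```python
from h import *
im,d=look('k3'); posts('wrist')
to([0.450,0.3065,0.10],np.pi+np.radians(19.3))
```

```text
qv 0.3048636410632911
conf 0.90 n 1793 ctr 475.7 -64.2 len 108.0 wid 15.0 ang -11.65 uv 380.0 179.0
conf 0.63 n 1825 ctr 460.3 -168.4 len 119.4 wid 14.9 ang -12.57 uv 263.0 181.0
conf 0.55 n 2165 ctr 475.7 -117.8 len 132.7 wid 14.7 ang -11.47 uv 322.0 189.0
now [ 0.473  -0.1178  0.1218] yaw 168.54842959141743 t 36.175 w 0.3983674639221137 f [ 0.737   0.7962 -0.1806]
shift units (tool now) [ 4.275  16.4511  0.8502] turn units [-0.014   0.0278 -5.3672]
n 18 per-row turn [-0.0008  0.0015 -0.2982]
0 [0.24 0.91 0.05]
3 [0.15 0.93 0.05]
6 [0.07 0.94 0.05]
9 [-0.01  0.94  0.05]
12 [-0.1   0.94  0.05]
15 [-0.18  0.93  0.05]
```

View pics/k3.png

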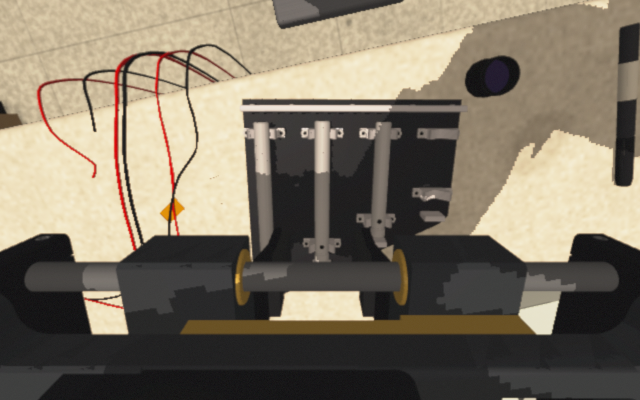

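Request:
{"api": "play_rows", "payload": {
  "series": [
    [0.11,0.5,0,0,0,-0.2,-0.2],
    [0.18,0.9,0,0,-0.02,-0.295,-0.2],
    [0.15,0.91,0,0,-0.02,-0.295,-0.2],
    [0.12,0.92,0,0,-0.02,-0.295,-0.2],
    [0.1,0.92,0,0,-0.02,-0.295,-0.2],
    [0.07,0.92,0,0,-0.02,-0.295,-0.2],
    [0.04,0.92,0.03,0,-0.02,-0.295,-0.2],
    [0.02,0.92,0.03,0,-0.02,-0.295,-0.2],
    [-0.01,0.92,0.03,0,-0.02,-0.295,-0.2],
    [-0.04,0.92,0.05,0,-0.02,-0.295,-0.2],
    [-0.06,0.92,0.05,0,-0.02,-0.295,-0.2],
    [-0.09,0.92,0.05,0,-0.02,-0.295,-0.2],
    [-0.12,0.92,0.1,0,-0.02,-0.295,-0.2],
    [-0.15,0.92,0.1,0,-0.02,-0.295,-0.2],
    [-0.18,0.92,0.1,0,-0.02,-0.295,-0.2],
    [-0.2,0.91,0.1,0,-0.02,-0.295,-0.2],
    [-0.23,0.9,0.1,0,-0.02,-0.295,-0.2],
    [-0.17,0.6,0.1,0,0,-0.2,-0.2],
    [-0.07,0.25,0,0,0,-0.05,-0.2],
    [-0.03,0.1,0,0,0,0,-0.2]
  ]
}}

```text
clock: 38.67
ee_pos: [0.4402, 0.3139, 0.0844]
tcp_rot: [[-0.939, -0.344, -0.008], [-0.344, 0.939, 0.003], [0.007, 0.005, -1.0]]
force: [-0.8, 0.3, -0.2]
gripper_width: 0.401
```

Run:
```python
from h import *
im,d=look('l1'); posts('wrist')
to([0.450,0.3065,0.05],np.pi+np.radians(19.5))
```

```text
qv 2.3196404266725086
conf 0.88 n 1390 ctr 455.4 307.0 len 75.8 wid 12.2 ang 19.21 uv 307.0 216.0
now [0.4405 0.3136 0.0846] yaw -159.93318983171824 t 38.775 w 0.3992337810149269 f [ 0.2268 -0.7985 -0.4728]
shift units (tool now) [-0.2678 -0.4056  1.3798] turn units [ 0.0531 -0.0614  0.0988]
n 2 per-row turn [ 0.0265 -0.0307  0.0494]
0 [-0.13 -0.2   0.69]
1 [-0.13 -0.2   0.69]
```

View pics/l1.png

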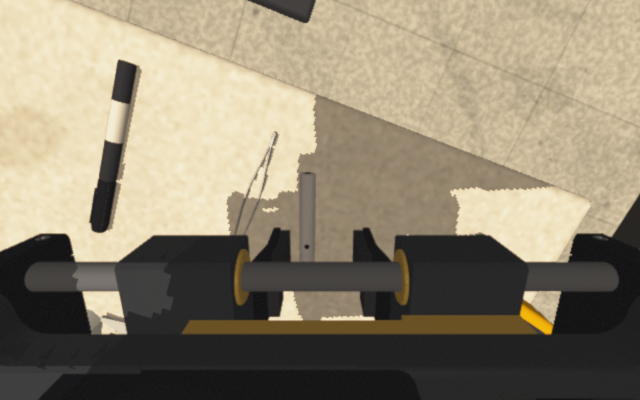

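Request:
{"api": "play_rows", "payload": {
  "series": [
    [-0.1,-0.1,0.35,0.02,-0.02,0.04,-0.35],
    [-0.12,-0.12,0.45,0.02,-0.02,0.04,-0.35],
    [-0.11,-0.11,0.4,0.01,-0.02,0.03,-0.35],
    [-0.07,-0.07,0.2,0,0,0,-0.35],
    [-0.03,-0.03,0.1,0,0,0,-0.35],
    [0,0,0,0,0,0,-0.35]
  ]
}}

```text
clock: 39.52
ee_pos: [0.4556, 0.3046, 0.0439]
tcp_rot: [[-0.944, -0.329, -0.001], [-0.329, 0.944, -0.001], [0.001, -0.0, -1.0]]
force: [-0.4, -0.2, -0.8]
gripper_width: 0.322
```

Run:
```python
from h import *
im,d=look('l2'); posts('wrist')
to([0.4545,0.307,0.0025],np.pi+np.radians(19.3))
```

```text
qv 0.1409093052092138
conf 0.95 n 1741 ctr 451.0 305.9 len 67.0 wid 12.2 ang 19.30 uv 326.0 213.0
now [0.4556 0.3048 0.0442] yaw -160.78610510226838 t 39.625 w 0.32728550133067713 f [ 0.5905  0.4904 -0.3364]
shift units (tool now) [0.0123 0.0978 1.6685] turn units [-0.0038 -0.0048 -0.015 ]
n 2 per-row turn [-0.0019 -0.0024 -0.0075]
0 [0.01 0.05 0.83]
1 [0.01 0.05 0.83]
```

View pics/l2.png

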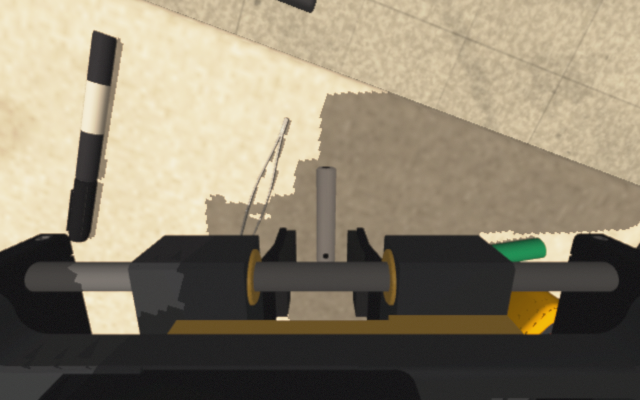

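Request:
{"api": "play_rows", "payload": {
  "series": [
    [0.01,0.05,0.6,0,0,0,-0.35],
    [0.01,0.04,0.5,0,0,0,-0.35],
    [0,0,0.33,0,0,0,-0.35],
    [0,0,0.12,0,0,0,-0.35],
    [0,0,0,0,0,0,-0.35]
  ]
}}

```text
clock: 40.25
ee_pos: [0.4539, 0.3072, 0.0026]
tcp_rot: [[-0.944, -0.33, -0.001], [-0.33, 0.944, -0.001], [0.001, -0.0, -1.0]]
force: [-1.2, 0.5, 0.8]
gripper_width: 0.328
```

Request:
{"api": "play_rows", "payload": {
  "series": [
    [0,0,0,0,0,0,-1],
    [0,0,0,0,0,0,-1],
    [0,0,0,0,0,0,-1],
    [0,0,0,0,0,0,-1],
    [0,0,-0.3,0,0,0,-1],
    [0,0,-0.7,0,0,0,-1],
    [0,0,-0.9,0,0,0,-1],
    [0,0,-0.9,0,0,0,-1],
    [0,0,-0.7,0,0,0,-1],
    [0,0,-0.3,0,0,0,-1],
    [0,0,0,0,0,0,-1]
  ]
}}

```text
clock: 41.62
ee_pos: [0.4548, 0.3076, 0.107]
tcp_rot: [[-0.944, -0.33, 0.005], [-0.33, 0.944, 0.002], [-0.005, -0.0, -1.0]]
force: [-0.3, 0.2, -2.0]
gripper_width: 0.135
```

Run:
```python
from h import *
im,d=look('l3'); to([0.4681,-0.0146,0.09],np.pi+np.radians(-11.45))
```

```text
qv 0.2962663526384858
now [0.4546 0.3075 0.1066] yaw -160.7390532872714 t 41.675 w 0.13062100972491483 f [-0.8163 -0.1232 -0.9074]
shift units (tool now) [  3.7446 -12.3421   0.6472] turn units [0.0108 0.0432 5.3601]
n 13 per-row turn [0.0008 0.0033 0.4123]
0 [ 0.29 -0.95  0.05]
3 [ 0.17 -0.98  0.05]
6 [ 0.05 -0.99  0.05]
9 [-0.08 -0.99  0.05]
12 [-0.2  -0.97  0.05]
```

View pics/l3.png

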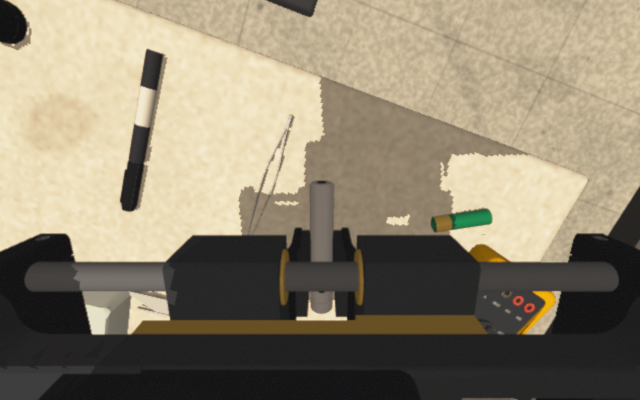

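Request:
{"api": "play_rows", "payload": {
  "series": [
    [0.15,-0.5,0,0,0,0.2,-1],
    [0.24,-0.87,0,0,-0.02,0.39,-1],
    [0.2,-0.88,0,0,-0.02,0.39,-1],
    [0.16,-0.89,0,0,-0.02,0.39,-1],
    [0.13,-0.9,0,0,-0.02,0.39,-1],
    [0.09,-0.9,0,0,-0.02,0.39,-1],
    [0.06,-0.9,0,0,-0.02,0.39,-1],
    [0.02,-0.9,0,0,-0.02,0.39,-1],
    [-0.01,-0.9,0.05,0,-0.02,0.39,-1],
    [-0.06,-0.9,0.1,0,-0.02,0.39,-1],
    [-0.1,-0.9,0.1,0,-0.02,0.39,-1],
    [-0.14,-0.89,0.1,0,-0.02,0.39,-1],
    [-0.18,-0.88,0.1,0,0,0.39,-1],
    [-0.15,-0.6,0.1,0,0,0.2,-1],
    [-0.07,-0.25,0,0,0,0.07,-1],
    [-0.03,-0.1,0,0,0,0,-1],
    [0,0,0,0,0,0,-1]
  ]
}}

```text
clock: 43.8
ee_pos: [0.4602, -0.02, 0.0822]
tcp_rot: [[-0.978, 0.207, -0.001], [0.207, 0.978, 0.0], [0.001, 0.0, -1.0]]
force: [0.5, 0.3, -0.4]
gripper_width: 0.136
```

Run:
```python
from h import *
to([0.4681,-0.0146,0.075],np.pi+np.radians(-11.45))
```

```text
now [ 0.4602 -0.02    0.0822] yaw 168.02810175978573 t 43.8 w 0.13570410389531307 f [ 0.5065  0.2707 -0.4378]
shift units (tool now) [-0.2649  0.2753  0.2894] turn units [ 0.0006 -0.0091 -0.0911]
n 1 per-row turn [ 0.0006 -0.0091 -0.0911]
0 [-0.26  0.28  0.29]
```

Request:
{"api": "play_rows", "payload": {
  "series": [
    [-0.1,0.1,0.12,0,0,-0.04,-1],
    [-0.1,0.1,0.1,0,0,-0.03,-1],
    [-0.04,0.04,0.04,0,0,-0.01,-1],
    [0,0,0,0,0,0,-1]
  ]
}}

```text
clock: 44.3
ee_pos: [0.4678, -0.0134, 0.0754]
tcp_rot: [[-0.981, 0.196, -0.001], [0.196, 0.981, 0.0], [0.001, 0.0, -1.0]]
force: [-0.2, 1.0, -1.6]
gripper_width: 0.132
```

Run:
```python
from rackfit import *
im,d=look('m1'); P=deproj('wrist',d); 
C=np.array(rackfit(P,d))
to([0.4681,-0.0146,0.031],np.pi+np.radians(-11.45))
```

```text
qv 0.3459787476289577
[ 406.    34.8   29.3   28.3   19.5 1639. ]
[ 406.8  -79.2  182.2    5.9   22.2 2504. ]
[ 438.5 -164.    75.1   25.2   23.8 2354. ]
[ 442.6 -110.1   63.    24.8   24.1 1800. ]
[ 447.9  -61.1   52.4   24.1   24.3 1513. ]
[442.2  -9.3  23.9   8.4  17.7 381. ]
[ 518.3 -179.1   44.6   18.5   24.5  792. ]
now [ 0.4677 -0.0134  0.0754] yaw 168.67786618973344 t 44.35 w 0.13914402489218589 f [-0.8313  0.4511 -0.4419]
shift units (tool now) [-0.0246 -0.0435  1.7775] turn units [ 0.0024 -0.0079  0.0223]
n 2 per-row turn [ 0.0012 -0.0039  0.0112]
0 [-0.01 -0.02  0.89]
1 [-0.01 -0.02  0.89]
```

View pics/m1.png

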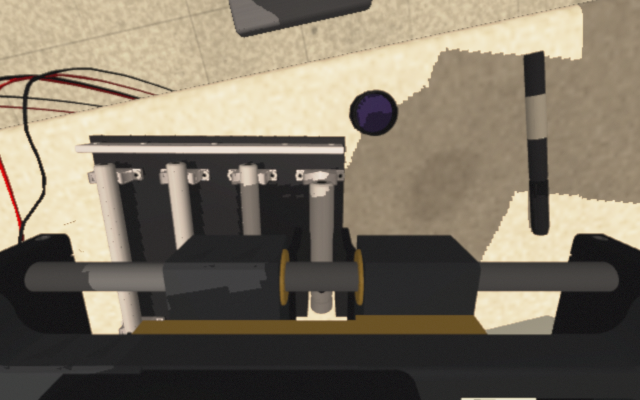

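Request:
{"api": "play_rows", "payload": {
  "series": [
    [-0.01,-0.02,0.3,0,0,0.01,-1],
    [-0.01,-0.02,0.5,0,0,0.01,-1],
    [0,0,0.5,0,0,0,-1],
    [0,0,0.25,0,0,0,-1],
    [0,0,0.05,0,0,0,-1],
    [0,0,0,0,0,0,-1]
  ]
}}

```text
clock: 45.1
ee_pos: [0.4674, -0.0147, 0.0318]
tcp_rot: [[-0.98, 0.199, -0.003], [0.199, 0.98, 0.001], [0.003, 0.0, -1.0]]
force: [0.3, -0.3, -1.2]
gripper_width: 0.136
```

Run:
```python
from h import *
im,d=look('m2'); 
to([0.4681,-0.0146,0.0175],np.pi+np.radians(-11.45))
```

```text
qv 0.16796602034717398
now [ 0.4675 -0.0147  0.0319] yaw 168.52765590154254 t 45.15 w 0.13430106080078755 f [-0.6625  0.0108 -1.3189]
shift units (tool now) [-0.025   0.0068  0.5777] turn units [ 0.0035 -0.0243 -0.0039]
n 1 per-row turn [ 0.0035 -0.0243 -0.0039]
0 [-0.02  0.01  0.58]
```

View pics/m2.png

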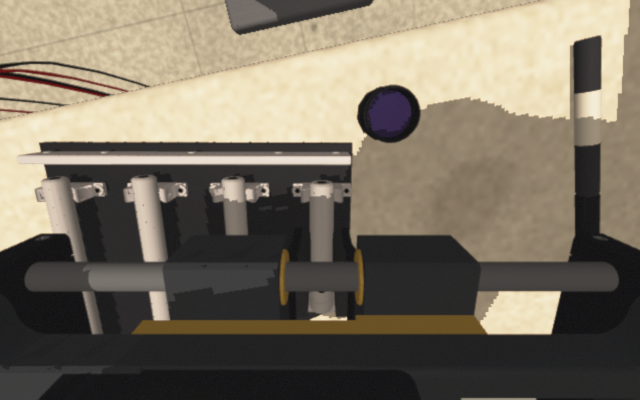

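Request:
{"api": "play_rows", "payload": {
  "series": [
    [-0.01,0,0.27,0,-0.01,0,-1],
    [-0.01,0,0.22,0,-0.01,0,-1],
    [0,0,0.08,0,0,0,-1],
    [0,0,0,0,0,0,-1]
  ]
}}

```text
clock: 45.65
ee_pos: [0.4687, -0.0148, 0.0176]
tcp_rot: [[-0.98, 0.199, 0.002], [0.199, 0.98, 0.0], [-0.002, 0.0, -1.0]]
force: [-0.3, 0.7, 2.4]
gripper_width: 0.134
```

Request:
{"api": "play_rows", "payload": {
  "series": [
    [0,0,0,0,0,0,-0.5],
    [0,0,0,0,0,0,-0.45],
    [0,0,0,0,0,0,-0.45],
    [0,0,-0.2,0,0,0,-0.45],
    [0,0,-0.6,0,0,0,-0.45],
    [0,0,-0.9,0,0,0,-0.45],
    [0,0,-0.9,0,0,0,-0.45],
    [0,0,-0.9,0,0,0,-0.4],
    [0,0,-0.9,0,0,0,-0.4],
    [-0.3,-0.4,-0.9,0,0,0,-0.4],
    [-0.6,-0.8,-0.9,0,0,0,-0.4],
    [-0.3,-0.6,-0.6,0,0,0,-0.4],
    [-0.1,-0.2,-0.3,0,0,0,-0.4],
    [0,0,0,0,0,0,-0.4],
    [0,0,0,0,0,0,-0.4]
  ]
}}

```text
clock: 47.52
ee_pos: [0.4882, -0.07, 0.2098]
tcp_rot: [[-0.98, 0.198, 0.007], [0.198, 0.98, -0.002], [-0.007, -0.0, -1.0]]
force: [-0.6, 0.2, -0.3]
gripper_width: 0.3
```

```bash
cat > chk.py <<'E'
from h import *
import sys
im,d=look(sys.argv[1]); P=deproj('wrist',d); r=np.load('rack.npz'); R,t=r['R'],r['t']+np.array([.0007,-.0012])
L=(P[...,:2]-t)@R*1000; z=P[...,2]*1000
for n,x,y in((75,-43.5,75),(100,-31,25),(125,-18.5,-25),(150,-6,-75)):
    m=(np.abs(L[...,1]-y)<8)&(np.abs(L[...,0]-x)<n/2+5)&(z>22.6)&(z<32)&(d>0)
    m[:, :]&=True
    a=L[m]; zz=z[m]
    if len(a)<20: print(n,'few'); continue
    (vx,vy,x0,y0)=cv2.fitLine(a.astype(np.float32),cv2.DIST_HUBER,0,.01,.01).ravel()
    lo,hi=np.percentile(a[:,0],[0.5,99.5]); tops=[np.percentile(zz[(a[:,0]>=q)&(a[:,0]<q+n/4)],90).round(1) if ((a[:,0]>=q)&(a[:,0]<q+n/4)).sum()>5 else None for q in np.linspace(x-n/2,x+n/2,5)[:4]]
    print(n,'x ends',(lo-x).round(1),(hi-x).round(1),'mid dx',((lo+hi)/2-x).round(1),'dy',(y0-y).round(1),'ang',np.degrees(np.arctan(vy/vx)).round(2),'tops',tops)
posts('wrist')
E
python3 chk.py n1; python3 -c "
from h import *
o=robot.get_obs();print(o['ee_pos'],o['clock'])"
```

```text
qv 0.3486866844203053
75 x ends -35.1 38.2 mid dx 1.5 dy -0.4 ang 0.17 tops [np.float64(27.0), np.float64(27.4), np.float64(27.0), np.float64(27.1)]
100 x ends -48.6 49.8 mid dx 0.6 dy 0.3 ang -0.26 tops [np.float64(27.2), np.float64(27.1), np.float64(27.0), np.float64(27.3)]
125 x ends -62.1 61.2 mid dx -0.4 dy 0.7 ang -0.09 tops [np.float64(27.1), np.float64(27.2), np.float64(27.1), np.float64(27.1)]
150 x ends -73.6 64.3 mid dx -4.6 dy 1.2 ang -0.25 tops [np.float64(27.2), np.float64(26.9), np.float64(26.9), np.float64(27.1)]
conf 0.96 n 1003 ctr 474.3 -66.1 len 104.1 wid 13.5 ang -11.39 uv 322.0 157.0
conf 0.95 n 1236 ctr 476.0 -120.1 len 130.9 wid 13.5 ang -11.56 uv 277.0 166.0
conf 0.56 n 778 ctr 471.7 -13.1 len 78.0 wid 13.5 ang -11.41 uv 367.0 146.0
conf 0.56 n 1367 ctr 473.9 -173.0 len 145.7 wid 14.9 ang -11.55 uv 233.0 174.0
conf 0.27 n 347 ctr 484.8 -119.7 len 134.9 wid 35.0 ang -15.58 uv 280.0 178.0
[ 0.4883 -0.07    0.2096] 47.625
```

View pics/n1.png

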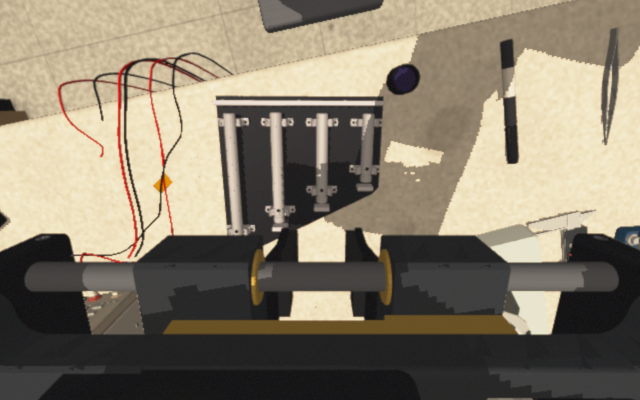

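All four posts show in order in their bays, with tops at about 27.1 mm against an expected 27.35. The gripper is empty, and it is high and clear of everything. I'll hand in.

Run:
```python
from h import *
o=robot.get_obs(); print(o['clock'],o['ee_pos'],o['force'],np.abs(o['qvel']).max())
print(robot.hand_in())
```

```text
47.625 [ 0.4883 -0.07    0.2096] [0.289  0.7719 0.7908] 0.30521682824289226
the job is handed in; nothing more can be done
None
```

I put all four posts in their own bays, in order of length, released each one with a narrow opening, and handed in at 47.6 s of the 106 s allowed. No verdict came back, so my own measurements are the only check.

The last wrist-camera depth check, taken just before hand-in, showed the following against the tolerances of 11 mm along, 4 mm across, 3 mm in height and 0.06 rad:

| Post | Offset along bay | Offset across bay | Angle to bay | Height of top |
|---|---|---|---|---|
| 75 mm | +1.5 mm | -0.4 mm | 0.17° | 27.0–27.4 mm |
| 100 mm | +0.6 mm | +0.3 mm | -0.26° | 27.0–27.3 mm |
| 125 mm | -0.4 mm | +0.7 mm | -0.09° | 27.1–27.2 mm |
| 150 mm | -4.6 mm (see below) | +1.2 mm | -0.25° | 26.9–27.2 mm |

- **Height:** a post resting in both V-blocks should have its top at 27.35 mm, so all four read level and seated.
- **150 mm post:** the gripper partly hid its far end, so the -4.6 mm along the bay is unreliable. Its visible fence-side end was within about 1.5 mm of where it should be, and a picture after its release showed it lying in both blocks.
- **Disagreements:**
  - The trained network put the 150 mm and 125 mm posts a few millimetres across from where the depth data did. I trusted the depth data.
  - The rack position moved about 1.4 mm between my first view and the closer ones. I used the closer ones.
- **At rest:** I did not measure the posts' speeds directly. The largest force I saw reported was about 2.5 N.

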